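Check the tang bore with the depth gauge

ROBOT

A 6-joint arm with a two-finger parallel gripper is mounted at the origin on the work surface. World frame = base frame: x ahead of the robot, y to its left, z up, the work surface at z = 0. Lengths are in m, angles in rad, forces in N, time in s.
With the tool pointing down it reaches from about 0.3 to 0.85 m from the base axis. Payload 4.2 kg.
Tool frame: the origin (TCP) lies midway between the tips of the shut fingers; the grasp point (between the pads) lies 19 mm behind it (arm.pinch_z is the distance from the TCP to the grasp point, in m); z points along the fingers, y is the line along which they close (so a half turn about z gives the same grasp; the last joint's range is limited). The gripper opens to 91 mm and grips with 3 to 60 N. Pads are 32 mm wide; open, the fingers measure 118 mm over their backs; the gripper's body (76 mm by 178 mm) begins 60 mm behind the grasp point.
Start: joints at [1.106, 0.32, 1.565, -0, 1.257, -0.02], TCP at [0.247, 0.519, 0.214] pointing down, gripper open.
Joint ranges: [-3.11, 3.11], [-0.84, 2.01], [0.21, 2.61], [-1.34, 4.49], [0.05, 2.63], [-2.56, 2.56]. Speed limits (rad/s): [2.57, 2.57, 3.14, 3.14, 3.14, 3.14].

INTERFACE

Orientations are given as a unit quaternion [x, y, z, w].
In Python, from workcell import telemetry, viewer, ticket, arm gives the robot as it stands.
- The arm moves only by the tool drive_tool, never from a script. Its argument "steps" is a list of rows, each an object of numbers: "x", "y", "z": the shift along the tool's x, y, z in units of 0.025 m (1.0 is 0.025 m); "rx", "ry", "rz": the turn, a rotation vector about the tool's x, y, z in units of 5 degrees (1.0 is 5 degrees); "hand": the opening, from 0 (shut) to 1 (fully open). A call has 1 to 5 rows; each row shifts and turns the commanded pose from where the row before left it, along the tool's axes as they then stand; what a row does not reach is not made up. A row lasts 1/8 s, in which the tool goes at most 62.5 mm and 10.7 degrees, less where a joint would pass 70% of its speed; a pose out of reach is approached as far as the arm can. A call with a number of a shift or a turn outside -1 to 1 is refused whole. A call with a gripper value outside its range is refused whole. The fingers move at their own pace and stop on an object; the grip force is fixed at half the most. Time passes only in rows, so rows that do not move let the fingers close. It gives the time, the measured TCP pose, the force, the opening and the grip force at its end, in the units of the state.
- telemetry.read_state(): the state, without advancing time (a new reading comes with each control period).
- viewer.get_image(name): name is "scene" or "side" or "wrist"; returns a dict with "frame" (480x640x3 uint8, red, green, blue), "camera_matrix" (3x3 intrinsics, pixels), "world_to_cam" (4x4, takes a point from world to camera coordinates). Camera axes: x right, y down, z forward; pixel columns grow to the right and rows downward; lengths in m; the calibration is good to about 2 mm. The wrist camera is an equidistant fisheye: a pixel r from the principal point sees the ray r / f radians off the axis. A picture is of the moment at which its call begins. There is no depth.
- ticket.finish_job(): hands the job in; it is judged then, once.
The state is a dict: "time_s": time; "joint_pos": joint angles; "joint_vel": joint speeds; "joint_efforts": joint torques, N m; "tcp_pos": TCP position; "eef_rot": TCP orientation; "ft_force": force on the tool from outside, world axes, zero at the start; "wrist_torque": the same for the moment, N m; "finger_gap": opening from 0.0 (shut) to 1.0 (fully open); "gripper_force": force on a finger pad.
Only numpy, scipy, OpenCV 4.12 (cv2) and the standard library are available. Lean on these libraries where they do the work, as an engineer would, in place of code of your own. Each camera call takes 0.05 s, during which the arm holds its last target. There are 200 camera calls.

TASK

First take the plywood tablet out of its slotted rack and lean it back, at roughly 20 degrees, against the side of the low wooden block that faces away from the robot, middle to middle. Then pick the depth gauge off its rest, push its rod into the sloping guide tube on the clamped knife-handle blank until the collar stops on the mouth of the tube, and draw it fully out again. Finish still holding the gauge in the gripper, still and level, clear of everything, with its tip a few centimetres in front of the middle of the leaning tablet's open face (the side away from the block) so that the rings on the tip can be read, and leave the other things on the bench alone.

Things in the scene. Friction and masses are not known exactly. Their poses are not given: they have to be found in the camera images.
- tablet_mid (a point): Centre of the loose plain plywood tablet, 10 mm thick (its x axis), 130 mm wide (y), 120 mm tall (z, up), 140 g. It starts standing upright in the rack with its lower edge 8 mm above the bench, so its top edge is at 128 mm. Both faces are alike.
- rack: Fixed grey-painted rack that holds the tablet: base 70 x 150 x 8 mm and two cheeks along y, up to 44 mm above the bench, with a slot 14.4 mm wide between them. Origin on the bench under the middle; x is across the slot, z up.
- support: Fixed plain dark wooden block, 50 mm (x) x 140 mm (y) x 65 mm tall. Origin on the bench under its centre; its x axis points roughly away from the robot, so its far face is at x = +25 mm. The tablet leans on the top edge of that far face, its foot on the bench beyond (24 mm out for 20 degrees).
- gauge_grip (a point): Centre of the loose depth gauge's square light-wood handle, 20 x 20 mm, 100 mm long (x axis, -50 to +50 mm). Along -x follow a round steel collar 32 mm in diameter (x -50 to -58), then a steel rod 10 mm in diameter, dark rings near its rounded tip at x = -143 mm. z is up as it lies. About 120 g, centre of mass some 30 mm from here towards the tip.
- gauge_collar (a point): Centre of the collar's face towards the tip, on the rod's axis; the rod reaches 85 mm beyond it. Axes as gauge_grip.
- gauge_tip (a point): Extreme point of the gauge's rounded tip, on the rod's axis. Axes as gauge_grip.
- rest: Fixed grey rest on which the gauge lies level, axis 70 mm above the bench, tip roughly towards the robot. Origin on the bench under the handle's centre, x along the gauge (tip at -x). Two open saddles, 10 mm thick, prongs up to 73 mm: at x +42 mm (under the handle's end, 33 mm wide) and -110 mm (under the rod, 23 mm wide). Between them the gauge is free all round; base 10 mm high.
- tube_mouth (a point): Centre of the mouth of the fixed steel guide tube, 125 mm above the bench. x axis: along the tube OUT of the mouth, away from the robot and 35 degrees above level; the rod goes in along -x; y is level. Outer diameter 32 mm, straight bore 15 mm, flat end face. The bore runs on into the clamped wooden blank, 125 mm deep in all: the collar stops before the tip meets anything.
- tube_depth (a point): Point on the bore's axis 85 mm inside the mouth, where the gauge's tip is when the collar is home. Axes as tube_mouth.
- jig: Fixed jig carrying the sloping wooden blank (40 x 46 x 100 mm) and the tube on its upper end: steel base 170 x 90 x 12 mm, two cheeks up to 85 mm high, 70 mm over both, clamp knob on +y to 60 mm. Origin on the bench; the tube's mouth is at x 65, y 0, z 125 mm; x points roughly away from the robot.
- gauge: The gauge as a whole, same origin and axes as gauge_grip.
- tablet: The tablet as a whole; origin at the middle of its lower edge face, axes as tablet_mid.
- tin: Loose steel tin, 64 mm across, 40 mm high, a bystander to be left alone; origin at its underside.
- awl: Loose screwdriver-like awl 160 mm long lying on the bench, a bystander; origin under its middle.
- blank: Loose dark wooden handle blank with a brass end, about 34 x 130 x 30 mm, a bystander; origin at its underside.
Mind the look-alikes: they are no part of the job. Leave any turquoise look-alike of the rack alone.

How it is judged:
By the outcome, as a careful person would: the job done as asked, in the order asked, and still so for the second after the job is handed in, while the arm keeps its last pose, push and grip.
It also fails if it takes over 72 s, if anything falls off the work surface, if the arm or the gripper's body presses on something with over 40 N, if the wrist force passes 120 N, or if a joint passes its speed limit or range.

## Working session

There is one attempt and no reset: what is moved stays moved. The work goes in short steps, Python scripts to look and compute and a tool call to move; the robot and the scene stay as the last step left them, time stands still between calls to the robot, and variables do not carry over. Pictures are saved under pics/ and viewed, at most 10 in all, crops included, and the job is handed in when it is done.

Besides the shell and the picture viewer there is one more tool, called after "Emit:" as name(argument=value, ...) on one line, values as JSON. drive_tool: Moves the arm, as the interface text tells. Shifts and turns lie within -1 to 1; 1 stands for 0.025 m of shift or 5 degrees of turn. Its arguments: {"type":"object","properties":{"steps":{"type":"array"}},"required":["steps"]}

```bash
ls; mkdir -p pics
python3 - <<'E'
from workcell import telemetry, viewer, arm
import cv2,numpy as np
s=telemetry.read_state(); print({k:np.round(v,3).tolist() for k,v in s.items()}, arm.pinch_z)
for n in ("scene","side","wrist"):
    d=viewer.get_image(n); cv2.imwrite(f"pics/{n}0.png",d["frame"][:,:,::-1]); np.savez(f"pics/{n}0.npz",**d)
    print(n,np.round(d["camera_matrix"],1).tolist(),np.round(d["world_to_cam"],3).tolist())
E
```

```text
pics
{'time_s': 0.0, 'joint_pos': [1.106, 0.32, 1.566, 0.0, 1.257, -0.02], 'joint_vel': [-0.001, 0.0, 0.001, -0.001, -0.001, 0.001], 'joint_efforts': [0.001, -41.246, -23.198, 0.073, 0.046, -0.0], 'tcp_pos': [0.247, 0.519, 0.213], 'eef_rot': [0.221, 0.975, -0.001, -0.0], 'ft_force': [-0.375, -0.225, -0.004], 'wrist_torque': [0.037, -0.009, 0.064], 'gripper_force': 0.0, 'finger_gap': 1.0} 0.0188
scene [[610.8, 0.0, 318.1], [0.0, 610.8, 235.2], [0.0, 0.0, 1.0]] [[0.284, 0.959, 0.015, -0.162], [0.803, -0.23, -0.549, -0.346], [-0.523, 0.168, -0.836, 1.607], [0.0, 0.0, 0.0, 1.0]]
side [[460.1, 0.0, 317.2], [0.0, 460.1, 238.3], [0.0, 0.0, 1.0]] [[0.987, -0.163, 0.009, -0.508], [-0.086, -0.568, -0.819, 0.15], [0.138, 0.807, -0.574, 1.022], [0.0, 0.0, 0.0, 1.0]]
wrist [[371.6, 0.0, 317.6], [0.0, 371.6, 239.5], [0.0, 0.0, 1.0]] [[0.43, 0.903, -0.001, -0.574], [0.875, -0.417, 0.247, -0.028], [0.223, -0.107, -0.969, 0.39], [0.0, 0.0, 0.0, 1.0]]
```

View pics/scene0.png

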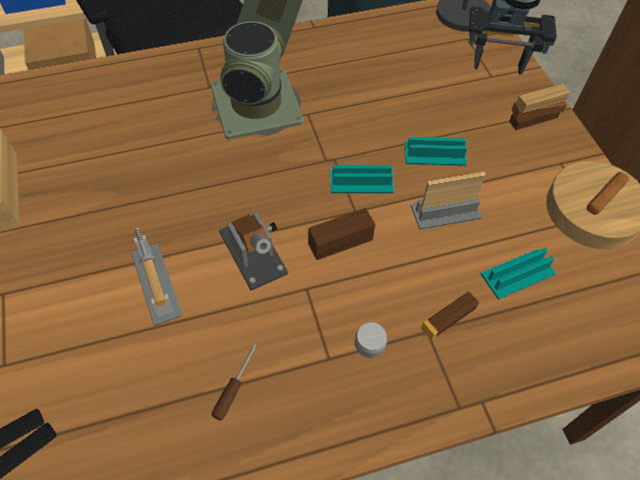

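View pics/side0.png

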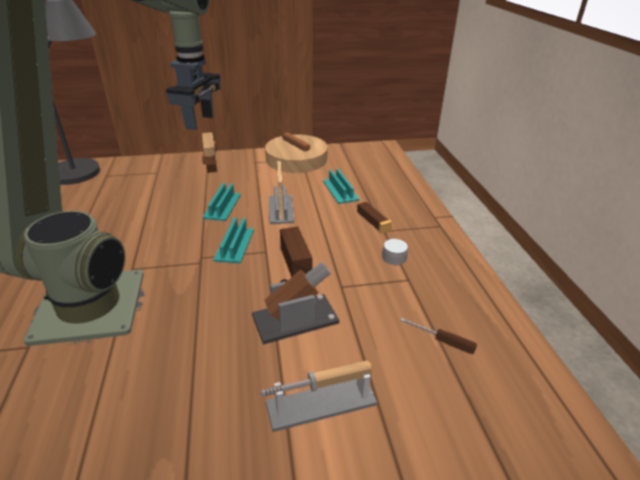

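The scene view shows the tablet in the grey rack at (447,200), with turquoise rack look-alikes at (362,180), (436,152) and (518,272). The plain dark block is at (342,233). The other dark block, with plywood on it, at (540,108) is too far off and already carries a board. The brass-ended blank is at (450,315), the jig at (253,248), and the gauge on its rest at (155,275). The grey rack and the plain block fit the description; I'll confirm both in an enlarged crop.

Run:
```python
import cv2,numpy as np
a=cv2.imread("pics/scene0.png"); 
def g(im,x0,y0,w,h,s,n,st):
    c=cv2.resize(im[y0:y0+h,x0:x0+w],None,fx=s,fy=s,interpolation=cv2.INTER_CUBIC)
    for x in range(-(-x0//st)*st,x0+w,st): cv2.putText(c,str(x),((x-x0)*s,10),0,.35,(255,255,255),1); cv2.line(c,((x-x0)*s,12),((x-x0)*s,18),(255,255,255),1)
    for y in range(-(-y0//st)*st,y0+h,st): cv2.putText(c,str(y),(0,(y-y0)*s+4),0,.35,(255,255,255),1); cv2.line(c,(24,(y-y0)*s),(30,(y-y0)*s),(255,255,255),1)
    return c
c1=g(a,300,160,195,105,4,"",20); c2=g(a,120,205,190,125,4,"",20)
cv2.imwrite("pics/c1.png",c1); cv2.imwrite("pics/c2.png",c2)
```

```text
(no output)
```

View pics/c1.png

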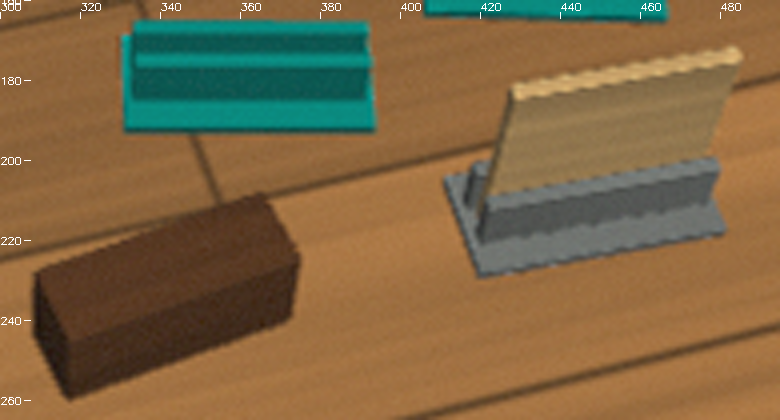

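View pics/c2.png

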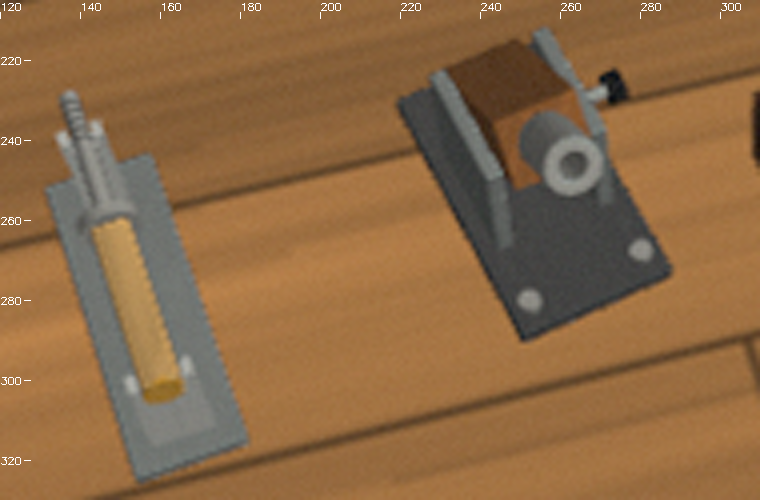

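The crops confirm both targets. The plain dark block's top corners are at (309,228), (366,209), (375,224) and (318,244). The grey rack holds the tablet, whose top edge runs from (428,183) to (485,173). The tube mouth is at (263,246), the gauge tip at (137,228) and the handle end at (160,302).

```bash
cat > h.py <<'E'
import numpy as np
from scipy.spatial.transform import Rotation as R
def ray(d,px,fish=False):
    K=d["camera_matrix"];T=d["world_to_cam"];px=np.asarray(px,float)
    u=(px[0]-K[0,2])/K[0,0];v=(px[1]-K[1,2])/K[1,1]
    if fish:
        r=np.hypot(u,v); c=np.array([u/r*np.sin(r),v/r*np.sin(r),np.cos(r)]) if r>1e-9 else np.array([0,0,1.])
    else: c=np.array([u,v,1.])
    return -T[:3,:3].T@T[:3,3], T[:3,:3].T@c
def onz(d,px,z,fish=False):
    o,r=ray(d,px,fish); return o+r*(z-o[2])/r[2]
def proj(d,p,fish=False):
    K=d["camera_matrix"];T=d["world_to_cam"];c=T[:3,:3]@np.asarray(p)+T[:3,3]
    if fish:
        th=np.arctan2(np.hypot(c[0],c[1]),c[2]);n=np.hypot(c[0],c[1]);u,v=c[0]/n*th,c[1]/n*th
    else: u,v=c[0]/c[2],c[1]/c[2]
    return np.array([K[0,0]*u+K[0,2],K[1,1]*v+K[1,2]])
E
cat > m.py <<'E'
from h import *
d=dict(np.load("pics/scene0.npz"))
def P(n,l,z):
    q=np.array([onz(d,p,z) for p in l]); print(n,np.round(q[:,:2],4).tolist(),"sides",np.round(np.linalg.norm(np.diff(q,axis=0),axis=1),4)); return q
P("tab far",[(428.2,184.5),(485,175)],.128); P("tab near",[(427.8,182),(484.5,171.7)],.128)
P("rack",[(411.2,204.2),(420,229),(480.5,218)],.008)
P("sup",[(309,228),(366.2,208.7),(374.7,224),(318,244.2),(309,228)],.065)
P("supbot",[(317.5,259.5),(372.7,240)],0)
P("mouth",[(263.2,246.2)],.125); P("jig",[(220,229.5),(250.5,290),(287.7,272.5)],.012)
P("rest",[(131.2,252.5),(154.5,325),(182,315),(157.5,243.8),(131.2,252.5)],.01)
q=P("gauge",[(137,228.2),(160.5,302.5)],.07)
E
python3 m.py
```

```text
tab far [[0.4623, 0.2755], [0.4717, 0.4039]] sides [0.1288]
tab near [[0.4558, 0.2772], [0.463, 0.4068]] sides [0.1298]
rack [[0.4235, 0.27], [0.4941, 0.2638], [0.504, 0.4094]] sides [0.0709 0.1459]
sup [[0.4593, 0.0118], [0.4446, 0.1469], [0.4883, 0.1514], [0.5042, 0.0186], [0.4593, 0.0118]] sides [0.136  0.0439 0.1337 0.0455]
supbot [[0.5028, 0.0189], [0.488, 0.1531]] sides [0.135]
mouth [[0.5151, -0.0993]] sides []
jig [[0.374, -0.1716], [0.5427, -0.1405], [0.5233, -0.0542]] sides [0.1716 0.0885]
rest [[0.379, -0.3701], [0.5662, -0.3462], [0.5594, -0.2888], [0.3722, -0.3117], [0.379, -0.3701]] sides [0.1888 0.0578 0.1887 0.0588]
gauge [[0.3624, -0.3416], [0.5525, -0.3199]] sides [0.1913]
```

```bash
cat >> h.py <<'E'
def frame(yaw,tilt=0,flip=False):
    """tool: z down tilted forward by tilt (deg) in direction yaw(deg); y along direction yaw (flip: negative)"""
    a=R.from_euler('z',yaw,degrees=True)*R.from_euler('y',-tilt,degrees=True)
    y=a.apply([1,0,0]);z=a.apply([0,0,-1])
    if flip:y=-y
    return R.from_matrix(np.c_[np.cross(y,z),y,z])
def gframe(yaw,elev=0,s=1):
    """tool holding the gauge from above: gauge x at yaw, elevated elev; tool y = s*gauge y"""
    a=R.from_euler('z',yaw,degrees=True)*R.from_euler('y',-elev,degrees=True)
    y=s*a.apply([0,1,0]);z=a.apply([0,0,-1])
    return R.from_matrix(np.c_[np.cross(y,z),y,z])
def plan(p,Rt,p0=None,R0=None):
    from workcell import telemetry
    s=telemetry.read_state()
    p0=np.array(s["tcp_pos"]) if p0 is None else p0; R0=R.from_quat(s["eef_rot"]) if R0 is None else R0
    rv=np.degrees((R0.inv()*Rt).as_rotvec())/5; d=np.asarray(p)-p0
    print("rot units",np.round(rv,2),"| shift after rot",np.round(Rt.inv().apply(d)/.025,2),"| shift before rot",np.round(R0.inv().apply(d)/.025,2))
    return np.asarray(p),Rt
E
python3 - <<'E'
from h import *
d=dict(np.load("pics/scene0.npz"))
for n,p,z in [("tin",(371,334),.04),("awl tip",(254,346),.005),("awl end",(217,415),.015),("blank",(430,325),.03),("blank",(472,300),.03)]: print(n,np.round(onz(d,p,z),3))
Rt=frame(-3.8)
p=plan([.463,.341,.20],Rt)
plan([.463,.341,.088],Rt,*p)
E
```

```text
tin [0.72  0.064 0.04 ]
awl tip [ 0.665 -0.162  0.005]
awl end [ 0.784 -0.26   0.015]
blank [0.73  0.188 0.03 ]
blank [0.702 0.293 0.03 ]
rot units [-1.000e-02  1.000e-02  1.366e+01] | shift after rot [-6.52  9.08  0.53] | shift before rot [-10.85  -2.7    0.54]
rot units [0. 0. 0.] | shift after rot [0.   0.   4.48] | shift before rot [0.   0.   4.48]
```

Emit:
drive_tool(steps=[{"rz": 0.976}, {"rz": 0.976}, {"rz": 0.976}, {"rz": 0.976}, {"rz": 0.976}])

```text
$.steps[0]: bad value
```

Emit:
drive_tool(steps=[{"rz": 0.976}, {"rz": 0.976}, {"rz": 0.976}, {"rz": 0.976}, {"rz": 0.976}])

```text
$.steps[0]: bad value
```

Emit:
drive_tool(steps=[{"rz": 0.976}, {"rz": 0.976}, {"rz": 0.976}, {"rz": 0.976}, {"x": -0.65, "y": 0.91, "z": 0.05}])

```text
$.steps[0]: bad value
```

Emit:
drive_tool(steps=[{"x": -0.65, "y": 0.91, "z": 0.05}, {"x": -0.65, "y": 0.91, "z": 0.05}, {"x": -0.65, "y": 0.91, "z": 0.05}, {"x": -0.65, "y": 0.91, "z": 0.05}, {"x": -0.65, "y": 0.91, "z": 0.05}])

```text
$.steps[0]: bad value
```

Emit:
drive_tool(steps=[{"x": -0.65, "y": 0.91, "z": 0.05}, {"x": -0.65, "y": 0.91, "z": 0.05}, {"x": -0.65, "y": 0.91, "z": 0.05}, {"x": -0.65, "y": 0.91, "z": 0.05}, {}])

```text
$.steps[0]: bad value
```

Run:
```python
from h import *
from workcell import viewer
import cv2
plan([.463,.341,.20],frame(-3.8))
d=viewer.get_image("wrist"); np.savez("pics/w1.npz",**d); im=np.ascontiguousarray(d["frame"][:,:,::-1])
for x in range(0,640,40): cv2.putText(im,str(x),(x,8),0,.3,(255,255,255),1)
for y in range(0,480,40): cv2.putText(im,str(y),(0,y+3),0,.3,(255,255,255),1)
cv2.imwrite("pics/w1.png",im)
for n,p in [("tabL",(.458,.2765,.128)),("tabR",(.4675,.406,.128)),("sup",(.499,.085,.065)),("mouth",(.515,-.099,.125))]: print(n,np.round(proj(d,p,1),1))
```

```text
rot units [-1.000e-02  1.000e-02  1.366e+01] | shift after rot [-6.52  9.08  0.53] | shift before rot [-10.85  -2.7    0.54]
tabL [204.6 494.8]
tabR [310.7 477.4]
sup [133.4 492.7]
mouth [ 61.3 526.2]
```

View pics/w1.png

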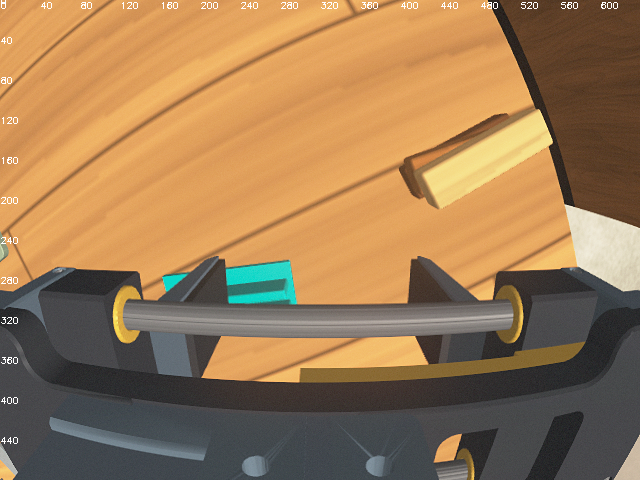

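The moves were refused, so nothing has moved. This wrist picture shows the start pose, with the turquoise rack at (240,285) and the look-alike board on its block at (480,160). I'll resend with every field filled in.

Emit:
drive_tool(steps=[{"x": 0, "y": 0, "z": 0, "rx": 0, "ry": 0, "rz": 0.976, "hand": 1}, {"x": 0, "y": 0, "z": 0, "rx": 0, "ry": 0, "rz": 0.976, "hand": 1}, {"x": 0, "y": 0, "z": 0, "rx": 0, "ry": 0, "rz": 0.976, "hand": 1}, {"x": 0, "y": 0, "z": 0, "rx": 0, "ry": 0, "rz": 0.976, "hand": 1}, {"x": 0, "y": 0, "z": 0, "rx": 0, "ry": 0, "rz": 0.976, "hand": 1}])

```text
time_s: 0.82
tcp_pos: [0.2473, 0.5189, 0.2137]
eef_rot: [0.423, 0.906, -0.0, -0.0]
ft_force: [0.1, 0.2, 1.7]
finger_gap: 1.004
gripper_force: 0.0
```

Emit:
drive_tool(steps=[{"x": 0, "y": 0, "z": 0, "rx": 0, "ry": 0, "rz": 0.976, "hand": 1}, {"x": 0, "y": 0, "z": 0, "rx": 0, "ry": 0, "rz": 0.976, "hand": 1}, {"x": 0, "y": 0, "z": 0, "rx": 0, "ry": 0, "rz": 0.976, "hand": 1}, {"x": 0, "y": 0, "z": 0, "rx": 0, "ry": 0, "rz": 0.976, "hand": 1}, {"x": 0, "y": 0, "z": 0, "rx": 0, "ry": 0, "rz": 0.976, "hand": 1}])

```text
time_s: 1.45
tcp_pos: [0.2473, 0.5189, 0.2137]
eef_rot: [0.605, 0.796, -0.0, 0.0]
ft_force: [0.5, 0.4, 0.9]
finger_gap: 1.001
gripper_force: 0.0
```

Emit:
drive_tool(steps=[{"x": 0, "y": 0, "z": 0, "rx": 0, "ry": 0, "rz": 0.976, "hand": 1}, {"x": 0, "y": 0, "z": 0, "rx": 0, "ry": 0, "rz": 0.976, "hand": 1}, {"x": 0, "y": 0, "z": 0, "rx": 0, "ry": 0, "rz": 0.976, "hand": 1}, {"x": 0, "y": 0, "z": 0, "rx": 0, "ry": 0, "rz": 0.976, "hand": 1}, {"x": -0.65, "y": 0.9, "z": 0.05, "rx": 0, "ry": 0, "rz": 0, "hand": 1}])

```text
time_s: 2.08
tcp_pos: [0.2681, 0.5019, 0.2125]
eef_rot: [0.73, 0.684, -0.0, -0.0]
ft_force: [1.1, 0.3, -0.7]
finger_gap: 1.003
gripper_force: 0.0
```

Emit:
drive_tool(steps=[{"x": -0.65, "y": 0.9, "z": 0.05, "rx": 0, "ry": 0, "rz": 0, "hand": 1}, {"x": -0.65, "y": 0.9, "z": 0.05, "rx": 0, "ry": 0, "rz": 0, "hand": 1}, {"x": -0.65, "y": 0.9, "z": 0.05, "rx": 0, "ry": 0, "rz": 0, "hand": 1}, {"x": -0.65, "y": 0.9, "z": 0.05, "rx": 0, "ry": 0, "rz": 0, "hand": 1}, {"x": -0.65, "y": 0.9, "z": 0.05, "rx": 0, "ry": 0, "rz": 0, "hand": 1}])

```text
time_s: 2.7
tcp_pos: [0.3762, 0.4121, 0.2062]
eef_rot: [0.73, 0.683, -0.0, -0.0]
ft_force: [0.1, -0.3, 1.1]
finger_gap: 1.0
gripper_force: 0.0
```

Emit:
drive_tool(steps=[{"x": -0.65, "y": 0.9, "z": 0.05, "rx": 0, "ry": 0, "rz": 0, "hand": 1}, {"x": -0.65, "y": 0.9, "z": 0.05, "rx": 0, "ry": 0, "rz": 0, "hand": 1}, {"x": -0.65, "y": 0.9, "z": 0.05, "rx": 0, "ry": 0, "rz": 0, "hand": 1}, {"x": -0.65, "y": 0.9, "z": 0.05, "rx": 0, "ry": 0, "rz": 0, "hand": 1}, {"x": 0, "y": 0, "z": 0, "rx": 0, "ry": 0, "rz": 0, "hand": 1}])

```text
time_s: 3.32
tcp_pos: [0.4621, 0.3409, 0.2011]
eef_rot: [0.731, 0.682, -0.0, 0.0]
ft_force: [-0.9, 0.1, -0.0]
finger_gap: 0.998
gripper_force: 0.0
```

Run:
```python
from h import *
from workcell import viewer
import cv2
plan([.463,.341,.20],frame(-3.8)); plan([.463,.341,.087],frame(-3.8))
d=viewer.get_image("wrist"); np.savez("pics/w2.npz",**d); cv2.imwrite("pics/w2.png",d["frame"][:,:,::-1])
for n in ("scene","side"):
    e=viewer.get_image(n); np.savez(f"pics/{n}2.npz",**e); cv2.imwrite(f"pics/{n}2.png",e["frame"][:,:,::-1])
for n,p in [("tabL",(.458,.2765,.128)),("tabR",(.4675,.406,.128)),("sup",(.499,.085,.065)),("mouth",(.515,-.099,.125))]: print(n,np.round(proj(d,p,1),1))
```

```text
rot units [-0.    0.01 -0.03] | shift after rot [0.01 0.04 0.04] | shift before rot [0.01 0.04 0.04]
rot units [-0.    0.01 -0.03] | shift after rot [0.01 0.04 4.56] | shift before rot [0.01 0.04 4.56]
tabL [318.4 333.1]
tabR [319.4 153. ]
sup [365.4 446.3]
mouth [379.7 558.6]
```

View pics/w2.png

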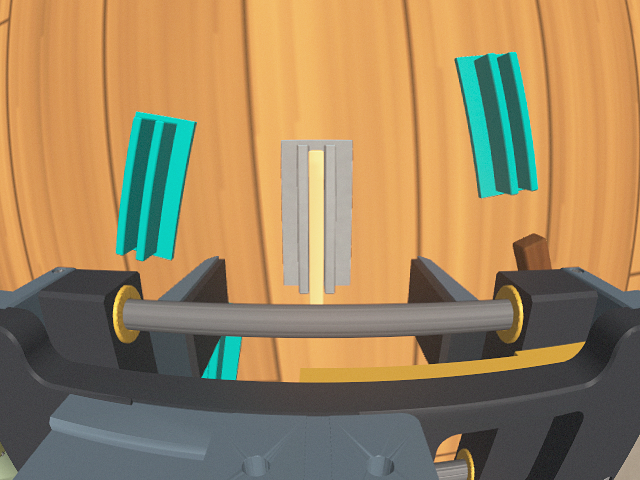

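The wrist view shows the tablet's top edge at columns 308–325, midway between the fingers at 225 and 411. Its far end is at row 150, within 2 mm of my estimate. I'll descend and grip.

Emit:
drive_tool(steps=[{"x": 0, "y": 0, "z": 0.91, "rx": 0, "ry": 0, "rz": 0, "hand": 1}, {"x": 0, "y": 0, "z": 0.91, "rx": 0, "ry": 0, "rz": 0, "hand": 1}, {"x": 0, "y": 0, "z": 0.91, "rx": 0, "ry": 0, "rz": 0, "hand": 1}, {"x": 0, "y": 0, "z": 0.91, "rx": 0, "ry": 0, "rz": 0, "hand": 0.5}, {"x": 0, "y": 0, "z": 0.7, "rx": 0, "ry": 0, "rz": 0, "hand": 0.5}])

```text
time_s: 4.1
tcp_pos: [0.46, 0.3427, 0.0921]
eef_rot: [0.73, 0.684, -0.0, -0.0]
ft_force: [-0.3, 0.5, -0.1]
finger_gap: 0.814
gripper_force: 0.0
```

Emit:
drive_tool(steps=[{"x": 0, "y": 0, "z": 0, "rx": 0, "ry": 0, "rz": 0, "hand": 0}, {"x": 0, "y": 0, "z": 0, "rx": 0, "ry": 0, "rz": 0, "hand": 0}, {"x": 0, "y": 0, "z": 0, "rx": 0, "ry": 0, "rz": 0, "hand": 0}, {"x": 0, "y": 0, "z": 0, "rx": 0, "ry": 0, "rz": 0, "hand": 0}, {"x": 0, "y": 0, "z": 0, "rx": 0, "ry": 0, "rz": 0, "hand": 0}])

```text
time_s: 4.72
tcp_pos: [0.4613, 0.3421, 0.0933]
eef_rot: [0.73, 0.683, 0.0, 0.0]
ft_force: [0.5, -0.8, -0.3]
finger_gap: 0.266
gripper_force: 0.0
```

Emit:
drive_tool(steps=[{"x": 0, "y": 0, "z": 0, "rx": 0, "ry": 0, "rz": 0, "hand": 0}, {"x": 0, "y": 0, "z": 0, "rx": 0, "ry": 0, "rz": 0, "hand": 0}, {"x": 0, "y": 0, "z": 0, "rx": 0, "ry": 0, "rz": 0, "hand": 0}, {"x": 0, "y": 0, "z": 0, "rx": 0, "ry": 0, "rz": 0, "hand": 0}])

```text
time_s: 5.22
tcp_pos: [0.4612, 0.342, 0.093]
eef_rot: [0.73, 0.683, 0.0, 0.0]
ft_force: [-0.4, -0.3, 1.4]
finger_gap: 0.108
gripper_force: 30.0
```

Run:
```python
from h import *
from workcell import telemetry
s=telemetry.read_state(); print({k:np.round(s[k],4) for k in("tcp_pos","ft_force","finger_gap","gripper_force","joint_pos")})
# place: far face mid F, dir yaw 6.5, grip s along tablet
F=np.array([.499,.085]);u=np.array([np.cos(np.radians(6.5)),np.sin(np.radians(6.5))])
g=s["tcp_pos"][2]+.0188-.008; print("grip height on tablet",g)
c,sn=np.cos(np.radians(20)),np.sin(np.radians(20))
def pose(out,dz):  # TCP for tablet: foot near-corner out from face
    L=g-.0188; h=out-L*sn+.005*c; z=L*c+.005*sn+dz
    return [*(F+u*h),z]
Rt=frame(6.5,20)
p0=s["tcp_pos"];R0=R.from_quat(s["eef_rot"])
a=plan(np.array(p0)+[0,0,.10],R0)
b=plan(pose(.030,.06),Rt,*a); print(b[0])
e=plan(pose(.026,.003),Rt,*b); print(e[0])
```

```text
{'tcp_pos': array([0.4612, 0.342 , 0.093 ]), 'ft_force': array([-0.3975, -0.2589,  1.4202]), 'finger_gap': np.float64(0.1079), 'gripper_force': np.float64(29.9998), 'joint_pos': array([0.618 , 0.4192, 1.7392, 0.    , 0.983 , 0.6845])}
grip height on tablet 0.10384501260371604
rot units [0. 0. 0.] | shift after rot [ 0.  0. -4.] | shift before rot [ 0.  0. -4.]
rot units [-3.99  0.36 -2.04] | shift after rot [-10.38  -0.17   2.13] | shift before rot [-10.12   2.41   2.06]
[0.50457529 0.08563522 0.14162627]
rot units [0. 0. 0.] | shift after rot [ 0.   -0.93  2.09] | shift before rot [ 0.   -0.93  2.09]
[0.500601   0.08518241 0.08462627]
```

Emit:
drive_tool(steps=[{"x": 0, "y": 0, "z": -0.4, "rx": 0, "ry": 0, "rz": 0, "hand": 0}, {"x": 0, "y": 0, "z": -0.8, "rx": 0, "ry": 0, "rz": 0, "hand": 0}, {"x": 0, "y": 0, "z": -0.9, "rx": 0, "ry": 0, "rz": 0, "hand": 0}, {"x": 0, "y": 0, "z": -0.9, "rx": 0, "ry": 0, "rz": 0, "hand": 0}, {"x": 0, "y": 0, "z": -1, "rx": 0, "ry": 0, "rz": 0, "hand": 0}])

```text
time_s: 5.85
tcp_pos: [0.4608, 0.3418, 0.1939]
eef_rot: [0.73, 0.683, -0.0, -0.0]
ft_force: [0.4, -0.4, -1.6]
finger_gap: 0.104
gripper_force: 30.0
```

Emit:
drive_tool(steps=[{"x": -0.92, "y": 0.22, "z": 0, "rx": 0, "ry": 0, "rz": 0, "hand": 0}, {"x": -0.92, "y": 0.22, "z": 0, "rx": 0, "ry": 0, "rz": 0, "hand": 0}, {"x": -0.92, "y": 0.22, "z": 0, "rx": 0, "ry": 0, "rz": 0, "hand": 0}, {"x": -0.92, "y": 0.22, "z": 0, "rx": 0, "ry": 0, "rz": 0, "hand": 0}, {"x": -0.92, "y": 0.22, "z": 0, "rx": 0, "ry": 0, "rz": 0, "hand": 0}])

```text
time_s: 6.48
tcp_pos: [0.4809, 0.2247, 0.1933]
eef_rot: [0.73, 0.683, 0.0, -0.0]
ft_force: [0.2, -0.3, -1.6]
finger_gap: 0.105
gripper_force: 30.0
```

Emit:
drive_tool(steps=[{"x": -0.92, "y": 0.22, "z": 0, "rx": 0, "ry": 0, "rz": 0, "hand": 0}, {"x": -0.92, "y": 0.22, "z": 0, "rx": 0, "ry": 0, "rz": 0, "hand": 0}, {"x": -0.92, "y": 0.22, "z": 0, "rx": 0, "ry": 0, "rz": 0, "hand": 0}, {"x": -0.92, "y": 0.22, "z": 0, "rx": 0, "ry": 0, "rz": 0, "hand": 0}, {"x": -0.92, "y": 0.22, "z": 0, "rx": 0, "ry": 0, "rz": 0, "hand": 0}])

```text
time_s: 7.1
tcp_pos: [0.5007, 0.1081, 0.1933]
eef_rot: [0.73, 0.683, 0.0, 0.0]
ft_force: [-0.7, 0.3, -2.5]
finger_gap: 0.11
gripper_force: 30.0
```

Emit:
drive_tool(steps=[{"x": -0.92, "y": 0.22, "z": 0, "rx": 0, "ry": 0, "rz": 0, "hand": 0}, {"x": 0, "y": 0, "z": 0, "rx": -1, "ry": 0.09, "rz": -0.51, "hand": 0}, {"x": 0, "y": 0, "z": 0, "rx": -1, "ry": 0.09, "rz": -0.51, "hand": 0}, {"x": 0, "y": 0, "z": 0, "rx": -1, "ry": 0.09, "rz": -0.51, "hand": 0}, {"x": 0, "y": 0, "z": 0, "rx": -1, "ry": 0.09, "rz": -0.51, "hand": 0}])

```text
time_s: 7.72
tcp_pos: [0.5044, 0.0855, 0.1934]
eef_rot: [0.655, 0.735, 0.131, 0.117]
ft_force: [-0.4, 0.1, -0.9]
finger_gap: 0.109
gripper_force: 30.0
```

Emit:
drive_tool(steps=[{"x": 0, "y": 0, "z": 0, "rx": 0, "ry": 0, "rz": 0, "hand": 0}, {"x": 0, "y": 0, "z": 0, "rx": 0, "ry": 0, "rz": 0, "hand": 0}])

```text
time_s: 7.98
tcp_pos: [0.5054, 0.0856, 0.1936]
eef_rot: [0.656, 0.734, 0.13, 0.116]
ft_force: [-0.1, 0.6, -1.8]
finger_gap: 0.107
gripper_force: 30.0
```

```bash
cat > pl.py <<'E'
from h import *
from workcell import telemetry,viewer
F=np.array([.499,.085]);u=np.array([np.cos(np.radians(6.5)),np.sin(np.radians(6.5))]);g=.10385
c,sn=np.cos(np.radians(20)),np.sin(np.radians(20))
def pose(out,dz):
    L=g-.0188; h=out-L*sn+.005*c; z=L*c+.005*sn+dz
    return [*(F+u*h),z]
Rt=frame(6.5,20)
E
python3 - <<'E'
from pl import *
import cv2
s=telemetry.read_state();print(np.round(s["tcp_pos"],4),s["finger_gap"])
b=plan(pose(.030,.03),Rt);e=plan(pose(.026,.003),Rt,*b)
d=viewer.get_image("scene");np.savez("pics/s3.npz",**d)
v=viewer.get_image("side");np.savez("pics/v3.npz",**v)
o=cv2.resize(d["frame"][130:330,260:460,::-1],None,fx=2,fy=2);o2=cv2.resize(v["frame"][150:350,200:400,::-1],None,fx=2,fy=2)
cv2.imwrite("pics/s3.png",np.hstack([o,o2]))
E
```

```text
[0.5054 0.0856 0.1936] 0.10748613452535671
rot units [ 0.01 -0.   -0.01] | shift after rot [ 0.   -1.15  3.07] | shift before rot [ 0.   -1.16  3.07]
rot units [0. 0. 0.] | shift after rot [ 0.   -0.52  0.96] | shift before rot [ 0.   -0.52  0.96]
```

View pics/s3.png

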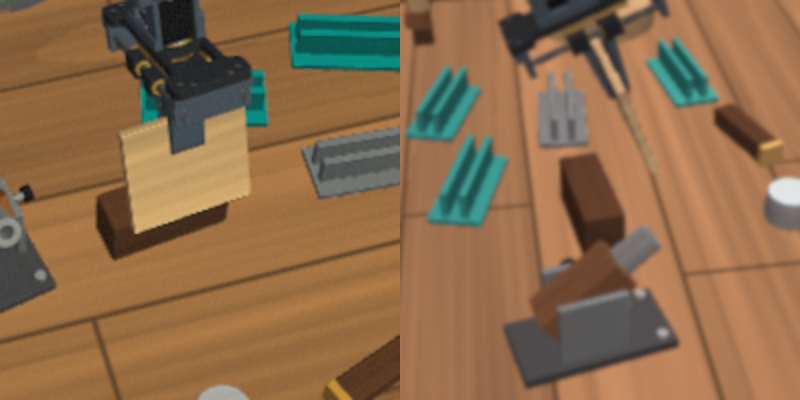

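The scene crop shows the tablet held at the right tilt with the block behind it. Its foot corners are near (326.5,246.5) and (385,226.5). The side crop shows it leaning the correct way.

Run:
```python
from pl import *
d=dict(np.load("pics/s3.npz"))
l,r=onz(d,(326.5,246.5),.1154),onz(d,(385,226.5),.1154);print(l,r,(l+r)/2,np.linalg.norm(l-r))
print("expect",np.array([.5054,.0856])+u*.0338)
```

```text
[0.54473675 0.02371303 0.1154    ] [0.53131453 0.15376833 0.1154    ] [0.53802564 0.08874068 0.1154    ] 0.13074608480560107
expect [0.53898273 0.08942627]
```

Emit:
drive_tool(steps=[{"x": 0, "y": -0.29, "z": 0.77, "rx": 0, "ry": 0, "rz": 0, "hand": 0}, {"x": 0, "y": -0.29, "z": 0.77, "rx": 0, "ry": 0, "rz": 0, "hand": 0}, {"x": 0, "y": -0.29, "z": 0.77, "rx": 0, "ry": 0, "rz": 0, "hand": 0}, {"x": 0, "y": -0.29, "z": 0.77, "rx": 0, "ry": 0, "rz": 0, "hand": 0}, {"x": 0, "y": 0, "z": 0, "rx": 0, "ry": 0, "rz": 0, "hand": 0}])

```text
time_s: 8.7
tcp_pos: [0.5033, 0.0854, 0.1091]
eef_rot: [0.656, 0.735, 0.128, 0.115]
ft_force: [0.7, 0.2, -2.2]
finger_gap: 0.111
gripper_force: 30.0
```

Run:
```python
from pl import *
s=telemetry.read_state();print(np.round(s["tcp_pos"],4),np.round(s["ft_force"],1))
e=plan(pose(.0275,.006),Rt);plan(pose(.026,0),Rt,*e)
```

```text
[0.5033 0.0854 0.1091] [ 0.7  0.2 -2.2]
rot units [-0.04  0.   -0.  ] | shift after rot [ 0.01 -0.34  0.79] | shift before rot [ 0.01 -0.34  0.79]
rot units [0. 0. 0.] | shift after rot [ 0.   -0.14  0.21] | shift before rot [ 0.   -0.14  0.21]
```

Emit:
drive_tool(steps=[{"x": 0, "y": -0.17, "z": 0.4, "rx": 0, "ry": 0, "rz": 0, "hand": 0}, {"x": 0, "y": -0.17, "z": 0.39, "rx": 0, "ry": 0, "rz": 0, "hand": 0}, {"x": 0, "y": -0.06, "z": 0.08, "rx": 0, "ry": 0, "rz": 0, "hand": 0}, {"x": 0, "y": -0.05, "z": 0.06, "rx": 0, "ry": 0, "rz": 0, "hand": 0}, {"x": 0, "y": 0, "z": 0, "rx": 0, "ry": 0, "rz": 0, "hand": 0}])

```text
time_s: 9.32
tcp_pos: [0.5014, 0.0852, 0.0851]
eef_rot: [0.656, 0.735, 0.13, 0.116]
ft_force: [-0.2, -0.3, -1.9]
finger_gap: 0.109
gripper_force: 30.0
```

Run:
```python
from pl import *
s=telemetry.read_state();print(np.round(s["tcp_pos"],4),np.round(s["ft_force"],1))
plan(pose(.025,0),Rt)
d=viewer.get_image("scene");np.savez("pics/s4.npz",**d);import cv2;cv2.imwrite("pics/s4.png",d["frame"][:,:,::-1])
```

```text
[0.5014 0.0852 0.0851] [-0.2 -0.3 -1.9]
rot units [ 0.01 -0.    0.  ] | shift after rot [ 0.   -0.11  0.11] | shift before rot [ 0.   -0.11  0.11]
```

Emit:
drive_tool(steps=[{"x": 0, "y": -0.05, "z": 0.06, "rx": 0, "ry": 0, "rz": 0, "hand": 0}, {"x": 0, "y": -0.05, "z": 0.05, "rx": 0, "ry": 0, "rz": 0, "hand": 0}, {"x": 0, "y": 0, "z": 0, "rx": 0, "ry": 0, "rz": 0, "hand": 0}])

```text
time_s: 9.75
tcp_pos: [0.4999, 0.085, 0.0816]
eef_rot: [0.656, 0.735, 0.13, 0.116]
ft_force: [0.2, -0.7, -1.0]
finger_gap: 0.11
gripper_force: 30.0
```

Emit:
drive_tool(steps=[{"x": 0, "y": 0, "z": 0.04, "rx": 0, "ry": 0, "rz": 0, "hand": 0}, {"x": 0, "y": 0, "z": 0, "rx": 0, "ry": 0, "rz": 0, "hand": 0}])

```text
time_s: 10.0
tcp_pos: [0.5001, 0.085, 0.0814]
eef_rot: [0.656, 0.735, 0.13, 0.116]
ft_force: [-4.4, 0.3, 8.4]
finger_gap: 0.107
gripper_force: 30.0
```

Emit:
drive_tool(steps=[{"x": 0, "y": 0, "z": 0, "rx": 0, "ry": 0, "rz": 0, "hand": 0.2}, {"x": 0, "y": 0, "z": 0, "rx": 0, "ry": 0, "rz": 0, "hand": 0.25}, {"x": 0, "y": 0, "z": 0, "rx": 0, "ry": 0, "rz": 0, "hand": 0.28}, {"x": 0, "y": 0, "z": 0, "rx": 0, "ry": 0, "rz": 0, "hand": 0.28}])

```text
time_s: 10.5
tcp_pos: [0.5004, 0.0851, 0.0805]
eef_rot: [0.656, 0.735, 0.13, 0.116]
ft_force: [-0.8, 0.4, 0.3]
finger_gap: 0.279
gripper_force: 0.0
```

Run:
```python
from pl import *
import cv2
d=viewer.get_image("scene");np.savez("pics/s5.npz",**d);v=viewer.get_image("side");np.savez("pics/v5.npz",**v)
o=cv2.resize(d["frame"][170:290,290:390,::-1],None,fx=4,fy=4,interpolation=2);o2=cv2.resize(v["frame"][190:310,240:340,::-1],None,fx=4,fy=4,interpolation=2)
cv2.imwrite("pics/s5.png",np.hstack([o,o2]))
```

```text
(no output)
```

View pics/s5.png

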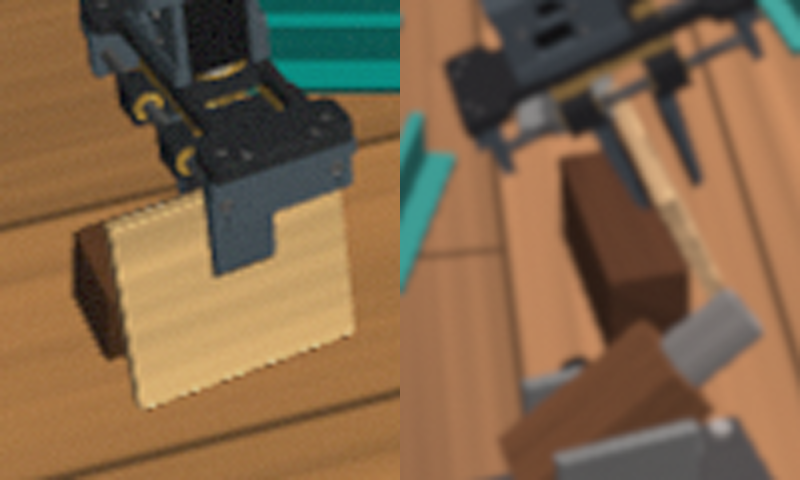

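The tablet leans on the block, with foot corners at about (326,272) and (379,252). It is released. I'll retreat and look at the jig with the wrist camera on the way.

Emit:
drive_tool(steps=[{"x": 0, "y": 0, "z": -0.6, "rx": 0, "ry": 0, "rz": 0, "hand": 0.28}, {"x": 0, "y": 0, "z": -0.9, "rx": 0, "ry": 0, "rz": 0, "hand": 0.28}, {"x": 0, "y": 0, "z": -0.9, "rx": 0, "ry": 0, "rz": 0, "hand": 0.28}, {"x": 0, "y": 0, "z": -1, "rx": 0, "ry": 0, "rz": 0, "hand": 0.5}, {"x": 0, "y": 0, "z": -1, "rx": 0, "ry": 0, "rz": 0, "hand": 0.5}])

```text
time_s: 11.22
tcp_pos: [0.4624, 0.0807, 0.1846]
eef_rot: [0.656, 0.735, 0.13, 0.116]
ft_force: [-0.2, -0.2, 0.2]
finger_gap: 0.468
gripper_force: 0.0
```

Run:
```python
from pl import *
import cv2
d=dict(np.load("pics/s5.npz"));l,r=onz(d,(325.75,272),.0034),onz(d,(378.75,252.5),.0034);m=(l+r)/2;print(l,r,np.linalg.norm(l-r))
q=m[:2]-F; print("foot far corner out",q@u,"lateral",q@[-u[1],u[0]], "expect out",.024+.01*c)
b=plan(telemetry.read_state()["tcp_pos"],gframe(9,0,-1))
plan([.40,-.105,.24],gframe(9,0,-1),*b)
```

```text
[0.54006268 0.02650544 0.0034    ] [0.52487708 0.15401623 0.0034    ] 0.12841185428504887
foot far corner out 0.033850271039454566 lateral 0.001438118415563577 expect out 0.033396926207859085
rot units [ 3.2  -3.06 17.31] | shift after rot [0. 0. 0.] | shift before rot [0. 0. 0.]
rot units [0. 0. 0.] | shift after rot [-3.63  6.95 -2.22] | shift before rot [-3.63  6.95 -2.22]
```

Emit:
drive_tool(steps=[{"x": 0, "y": 0, "z": 0, "rx": 0.178, "ry": -0.17, "rz": 0.962, "hand": 0.6}, {"x": 0, "y": 0, "z": 0, "rx": 0.178, "ry": -0.17, "rz": 0.962, "hand": 0.6}, {"x": 0, "y": 0, "z": 0, "rx": 0.178, "ry": -0.17, "rz": 0.962, "hand": 0.6}, {"x": 0, "y": 0, "z": 0, "rx": 0.178, "ry": -0.17, "rz": 0.962, "hand": 0.6}, {"x": 0, "y": 0, "z": 0, "rx": 0.178, "ry": -0.17, "rz": 0.962, "hand": 0.6}])

```text
time_s: 11.85
tcp_pos: [0.4627, 0.0808, 0.1839]
eef_rot: [0.803, 0.581, 0.098, 0.088]
ft_force: [1.3, 0.0, 0.4]
finger_gap: 0.598
gripper_force: 0.0
```

Emit:
drive_tool(steps=[{"x": 0, "y": 0, "z": 0, "rx": 0.178, "ry": -0.17, "rz": 0.962, "hand": 0.6}, {"x": 0, "y": 0, "z": 0, "rx": 0.178, "ry": -0.17, "rz": 0.962, "hand": 0.6}, {"x": 0, "y": 0, "z": 0, "rx": 0.178, "ry": -0.17, "rz": 0.962, "hand": 0.6}, {"x": 0, "y": 0, "z": 0, "rx": 0.178, "ry": -0.17, "rz": 0.962, "hand": 0.6}, {"x": 0, "y": 0, "z": 0, "rx": 0.178, "ry": -0.17, "rz": 0.962, "hand": 0.6}])

```text
time_s: 12.48
tcp_pos: [0.4627, 0.0808, 0.1838]
eef_rot: [0.913, 0.4, 0.062, 0.056]
ft_force: [-0.2, -0.3, -0.0]
finger_gap: 0.601
gripper_force: 0.0
```

Emit:
drive_tool(steps=[{"x": 0, "y": 0, "z": 0, "rx": 0.178, "ry": -0.17, "rz": 0.962, "hand": 0.6}, {"x": 0, "y": 0, "z": 0, "rx": 0.178, "ry": -0.17, "rz": 0.962, "hand": 0.6}, {"x": 0, "y": 0, "z": 0, "rx": 0.178, "ry": -0.17, "rz": 0.962, "hand": 0.6}, {"x": 0, "y": 0, "z": 0, "rx": 0.178, "ry": -0.17, "rz": 0.962, "hand": 0.6}, {"x": 0, "y": 0, "z": 0, "rx": 0.178, "ry": -0.17, "rz": 0.962, "hand": 0.6}])

```text
time_s: 13.1
tcp_pos: [0.4628, 0.0808, 0.1838]
eef_rot: [0.979, 0.201, 0.024, 0.021]
ft_force: [-0.1, 0.4, 0.2]
finger_gap: 0.6
gripper_force: 0.0
```

Emit:
drive_tool(steps=[{"x": 0, "y": 0, "z": 0, "rx": 0.178, "ry": -0.17, "rz": 0.962, "hand": 0.6}, {"x": 0, "y": 0, "z": 0, "rx": 0.178, "ry": -0.17, "rz": 0.962, "hand": 0.6}, {"x": 0, "y": 0, "z": 0, "rx": 0.178, "ry": -0.17, "rz": 0.962, "hand": 0.6}, {"x": -0.46, "y": 0.87, "z": -0.28, "rx": 0, "ry": 0, "rz": 0, "hand": 0.6}, {"x": -0.46, "y": 0.87, "z": -0.28, "rx": 0, "ry": 0, "rz": 0, "hand": 0.6}])

```text
time_s: 13.72
tcp_pos: [0.4466, 0.0337, 0.1978]
eef_rot: [0.997, 0.078, -0.0, -0.0]
ft_force: [0.0, -0.7, 0.3]
finger_gap: 0.598
gripper_force: 0.0
```

Emit:
drive_tool(steps=[{"x": -0.46, "y": 0.87, "z": -0.28, "rx": 0, "ry": 0, "rz": 0, "hand": 0.6}, {"x": -0.46, "y": 0.87, "z": -0.28, "rx": 0, "ry": 0, "rz": 0, "hand": 0.6}, {"x": -0.46, "y": 0.87, "z": -0.28, "rx": 0, "ry": 0, "rz": 0, "hand": 0.6}, {"x": -0.46, "y": 0.87, "z": -0.28, "rx": 0, "ry": 0, "rz": 0, "hand": 0.6}, {"x": -0.46, "y": 0.87, "z": -0.28, "rx": 0, "ry": 0, "rz": 0, "hand": 0.6}])

```text
time_s: 14.35
tcp_pos: [0.4067, -0.0829, 0.233]
eef_rot: [0.997, 0.078, -0.0, -0.0]
ft_force: [-0.7, 0.4, 0.1]
finger_gap: 0.6
gripper_force: 0.0
```

Emit:
drive_tool(steps=[{"x": -0.46, "y": 0.87, "z": -0.28, "rx": 0, "ry": 0, "rz": 0, "hand": 0.6}, {"x": 0, "y": 0, "z": 0, "rx": 0, "ry": 0, "rz": 0, "hand": 0.6}, {"x": 0, "y": 0, "z": 0, "rx": 0, "ry": 0, "rz": 0, "hand": 0.6}])

```text
time_s: 14.72
tcp_pos: [0.399, -0.105, 0.2396]
eef_rot: [0.997, 0.078, -0.0, -0.001]
ft_force: [-0.1, 0.7, 0.4]
finger_gap: 0.596
gripper_force: 0.0
```

Run:
```python
from h import *
from workcell import viewer
import cv2
d=viewer.get_image("wrist"); np.savez("pics/w6.npz",**d); im=np.ascontiguousarray(d["frame"][:,:,::-1])
cv2.imwrite("pics/w6.png",im)
y=(-np.sin(.19),np.cos(.19))
for n,p in [("mouth",(.515,-.099,.125)),("jigcorner",(.5427,-.1405,.012)),("jig2",(.5233,-.0542,.012)),("tip",(.3624,-.3416,.07)),("end",(.5525,-.3199,.07)),("supc",(.5042,.0186,.065))]: print(n,np.round(proj(d,p,1),1))
plan([.36,-.34,.24],gframe(7,0,-1))
```

```text
mouth [334.   87.1]
jigcorner [372.   85.8]
jig2 [289.   90.2]
tip [524.3 288. ]
end [546.6 112. ]
supc [206.2  93.7]
rot units [-0.01  0.01  0.4 ] | shift after rot [-2.69  9.15 -0.02] | shift before rot [-3.01  9.05 -0.03]
```

View pics/w6.png

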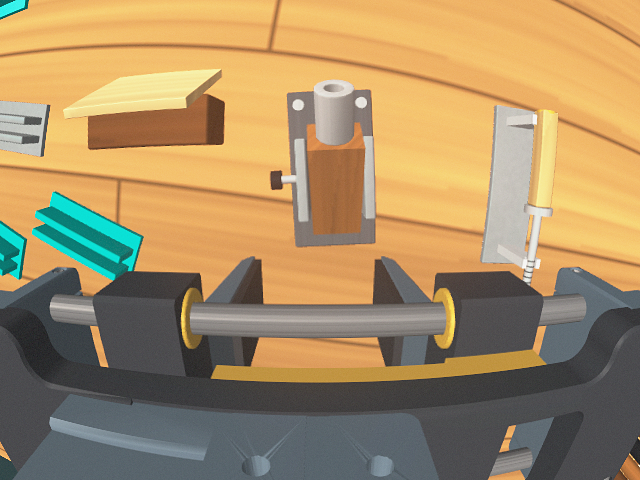

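The wrist view shows the tube mouth at (334,88), right on the prediction. The jig base corners are at (289,93), (368,90), (296,246) and (376,242). The gauge runs from its handle end at (547,112) to the collar at (538,211) and the tip at about (528,283). The tablet still leans on its block at (150,100).

```bash
cat >> h.py <<'E'
def tri(obs):
    A=np.zeros((3,3));b=np.zeros(3)
    for d,px,f in obs:
        o,r=ray(d,px,f);r/=np.linalg.norm(r);M=np.eye(3)-np.outer(r,r);A+=M;b+=M@o
    return np.linalg.solve(A,b)
E
python3 - <<'E'
from h import *
import cv2
w=dict(np.load("pics/w6.npz"));s=dict(np.load("pics/scene0.npz"))
print("mouth",tri([(w,(334,88),1),(s,(263.2,246.2),0)]))
q=np.array([onz(w,p,.012,1)[:2] for p in [(289,93),(368,90),(376,242),(296,246)]]);print(np.round(q,4),np.linalg.norm(np.diff(q,axis=0),axis=1))
f=(q[0]+q[1])/2;n=(q[2]+q[3])/2;print("far",f,"near",n,"yaw",np.degrees(np.arctan2(*(f-n)[::-1])), "cross yaw",np.degrees(np.arctan2(-(q[0]-q[1])[0],(q[0]-q[1])[1])))
a=.5*(onz(s,(250.5,290),.012)+onz(s,(287.7,272.5),.012));print("scene far",a)
g=[(547,112),(538,211),(528,283)]
for p in g: print(np.round(onz(w,p,.07,1),4))
# jig mask edges in the wrist image: dark-grey base; wood blank (orange saturated) left/right edges
hs=cv2.cvtColor(w["frame"],cv2.COLOR_RGB2HSV)
gr=(hs[...,1]<60).astype(np.uint8)
for y in range(80,140,10):
    x=np.where(gr[y,280:385])[0]+280; print(y,x.min(),x.max(), end=' | ')
E
```

```text
mouth [ 0.51445048 -0.09914637  0.12396612]
[[ 0.5203 -0.0547]
 [ 0.5372 -0.137 ]
 [ 0.3742 -0.1745]
 [ 0.3557 -0.0869]] [0.08400256 0.16735548 0.08952503]
far [ 0.52877316 -0.09582464] near [ 0.36491797 -0.13069552] yaw 12.014179748117726 cross yaw 11.634236999465553
scene far [ 0.53302356 -0.09735102  0.012     ]
[ 0.5526 -0.3204  0.07  ]
[ 0.4482 -0.332   0.07  ]
[ 0.3686 -0.3446  0.07  ]
80 326 342 | 90 314 369 | 100 287 370 | 110 288 370 | 120 289 371 | 130 289 371 |
```

Run:
```python
from h import *
G=gframe(6.8,0,-1)
b=plan([.488,-.3277,.17],G); plan([.488,-.3277,.055],G,*b)
```

```text
rot units [-0.01  0.01  0.44] | shift after rot [2.48 9.27 2.78] | shift before rot [2.13 9.36 2.77]
rot units [0. 0. 0.] | shift after rot [0.  0.  4.6] | shift before rot [0.  0.  4.6]
```

Emit:
drive_tool(steps=[{"x": 0, "y": 0, "z": 0, "rx": 0, "ry": 0, "rz": 0.44, "hand": 0.6}, {"x": 0.25, "y": 0.93, "z": 0.1, "rx": 0, "ry": 0, "rz": 0, "hand": 0.6}, {"x": 0.25, "y": 0.93, "z": 0.1, "rx": 0, "ry": 0, "rz": 0, "hand": 0.6}, {"x": 0.25, "y": 0.93, "z": 0.1, "rx": 0, "ry": 0, "rz": 0, "hand": 0.6}, {"x": 0.25, "y": 0.93, "z": 0.1, "rx": 0, "ry": 0, "rz": 0, "hand": 0.6}])

```text
time_s: 15.4
tcp_pos: [0.4354, -0.195, 0.2293]
eef_rot: [0.998, 0.06, -0.0, -0.001]
ft_force: [1.0, -0.2, -0.4]
finger_gap: 0.603
gripper_force: 0.0
```

Emit:
drive_tool(steps=[{"x": 0.25, "y": 0.93, "z": 0.4, "rx": 0, "ry": 0, "rz": 0, "hand": 0.6}, {"x": 0.25, "y": 0.93, "z": 0.4, "rx": 0, "ry": 0, "rz": 0, "hand": 0.6}, {"x": 0.25, "y": 0.93, "z": 0.4, "rx": 0, "ry": 0, "rz": 0, "hand": 0.6}, {"x": 0.25, "y": 0.93, "z": 0.4, "rx": 0, "ry": 0, "rz": 0, "hand": 0.6}, {"x": 0.25, "y": 0.93, "z": 0.4, "rx": 0, "ry": 0, "rz": 0, "hand": 0.6}])

```text
time_s: 16.02
tcp_pos: [0.48, -0.3082, 0.1788]
eef_rot: [0.998, 0.059, -0.0, -0.0]
ft_force: [0.8, 0.4, -0.6]
finger_gap: 0.603
gripper_force: 0.0
```

Emit:
drive_tool(steps=[{"x": 0.23, "y": 0.9, "z": 0.38, "rx": 0, "ry": 0, "rz": 0, "hand": 0.6}, {"x": 0, "y": 0, "z": 0, "rx": 0, "ry": 0, "rz": 0, "hand": 0.6}, {"x": 0, "y": 0, "z": 0, "rx": 0, "ry": 0, "rz": 0, "hand": 0.6}])

```text
time_s: 16.4
tcp_pos: [0.4877, -0.3281, 0.1702]
eef_rot: [0.998, 0.059, -0.0, -0.001]
ft_force: [-0.5, 0.6, -0.5]
finger_gap: 0.597
gripper_force: 0.0
```

Run:
```python
from h import *
from workcell import viewer
import cv2
G=gframe(6.8,0,-1)
plan([.488,-.3277,.17],G); plan([.488,-.3277,.055],G)
d=viewer.get_image("wrist"); np.savez("pics/w7.npz",**d); cv2.imwrite("pics/w7.png",d["frame"][:,:,::-1])
# handle mask: light wood edges by row
hs=cv2.cvtColor(d["frame"],cv2.COLOR_RGB2HSV)
print("end pred",proj(d,(.5525,-.320,.08),1))
for y in range(120,300,20): print(y,hs[y,290:360:6].tolist() if y==220 else "",end=" ")
```

```text
rot units [-0.01  0.01 -0.01] | shift after rot [ 0.01 -0.02  0.01] | shift before rot [ 0.01 -0.02  0.01]
rot units [-0.01  0.01 -0.01] | shift after rot [ 0.01 -0.02  4.61] | shift before rot [ 0.02 -0.01  4.61]
end pred [317.42825845 152.11379457]
120  140  160  180  200  220 [[17, 21, 195], [18, 20, 193], [18, 93, 225], [23, 113, 244], [23, 113, 245], [22, 118, 242], [20, 124, 236], [17, 19, 192], [17, 19, 187], [17, 19, 185], [18, 144, 246], [17, 139, 242]] 240  260  280
```

View pics/w7.png

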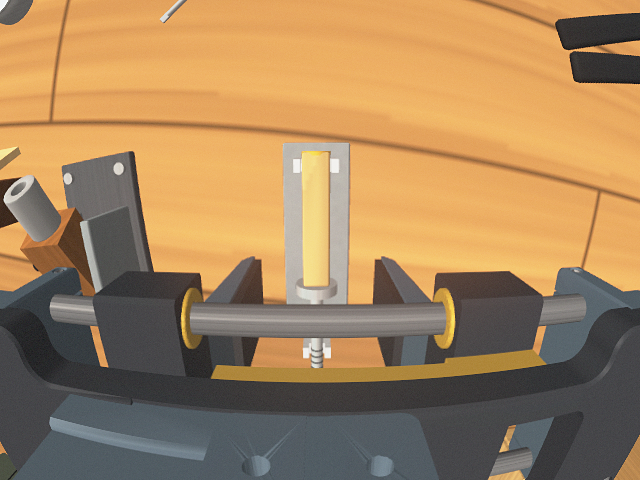

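The wrist view shows the handle straight and centred between the fingers, columns 302–330, with its end at (316,151), within 1 mm of the prediction. I'll descend and grip.

Emit:
drive_tool(steps=[{"x": 0, "y": 0, "z": 0.92, "rx": 0, "ry": 0, "rz": 0, "hand": 0.6}, {"x": 0, "y": 0, "z": 0.92, "rx": 0, "ry": 0, "rz": 0, "hand": 0.6}, {"x": 0, "y": 0, "z": 0.92, "rx": 0, "ry": 0, "rz": 0, "hand": 0.6}, {"x": 0, "y": 0, "z": 0.92, "rx": 0, "ry": 0, "rz": 0, "hand": 0.6}, {"x": 0, "y": 0, "z": 0.92, "rx": 0, "ry": 0, "rz": 0, "hand": 0.4}])

```text
time_s: 17.08
tcp_pos: [0.488, -0.3277, 0.0554]
eef_rot: [0.998, 0.059, 0.0, 0.0]
ft_force: [-0.4, 0.9, -0.3]
finger_gap: 0.521
gripper_force: 0.0
```

Emit:
drive_tool(steps=[{"x": 0, "y": 0, "z": 0, "rx": 0, "ry": 0, "rz": 0, "hand": 0}, {"x": 0, "y": 0, "z": 0, "rx": 0, "ry": 0, "rz": 0, "hand": 0}, {"x": 0, "y": 0, "z": 0, "rx": 0, "ry": 0, "rz": 0, "hand": 0}, {"x": 0, "y": 0, "z": 0, "rx": 0, "ry": 0, "rz": 0, "hand": 0}, {"x": 0, "y": 0, "z": 0, "rx": 0, "ry": 0, "rz": 0, "hand": 0}])

```text
time_s: 17.7
tcp_pos: [0.4884, -0.3281, 0.0566]
eef_rot: [0.998, 0.059, 0.001, -0.0]
ft_force: [-0.3, 4.4, 6.4]
finger_gap: 0.216
gripper_force: 30.0
```

Emit:
drive_tool(steps=[{"x": 0, "y": 0, "z": 0, "rx": 0, "ry": 0, "rz": 0, "hand": 0}, {"x": 0, "y": 0, "z": 0, "rx": 0, "ry": 0, "rz": 0, "hand": 0}])

```text
time_s: 17.95
tcp_pos: [0.4884, -0.3281, 0.0566]
eef_rot: [0.998, 0.059, 0.001, -0.0]
ft_force: [0.0, 3.0, 6.3]
finger_gap: 0.219
gripper_force: 30.0
```

Emit:
drive_tool(steps=[{"x": 0, "y": 0, "z": -0.3, "rx": 0, "ry": 0, "rz": 0, "hand": 0}, {"x": 0, "y": 0, "z": -0.8, "rx": 0, "ry": 0, "rz": 0, "hand": 0}, {"x": 0, "y": 0, "z": -1, "rx": 0, "ry": 0, "rz": 0, "hand": 0}, {"x": 0, "y": 0, "z": -1, "rx": 0, "ry": 0, "rz": 0, "hand": 0}, {"x": 0, "y": 0, "z": -1, "rx": 0, "ry": 0, "rz": 0, "hand": 0}])

```text
time_s: 18.58
tcp_pos: [0.4876, -0.3286, 0.1587]
eef_rot: [0.998, 0.059, -0.0, 0.0]
ft_force: [0.8, -0.2, -1.3]
finger_gap: 0.216
gripper_force: 30.0
```

Emit:
drive_tool(steps=[{"x": 0, "y": 0, "z": -1, "rx": 0, "ry": 0, "rz": 0, "hand": 0}, {"x": 0, "y": 0, "z": -1, "rx": 0, "ry": 0, "rz": 0, "hand": 0}, {"x": 0, "y": 0, "z": -1, "rx": 0, "ry": 0, "rz": 0, "hand": 0}, {"x": 0, "y": 0, "z": 0, "rx": 0, "ry": 0, "rz": 0, "hand": 0}])

```text
time_s: 19.08
tcp_pos: [0.4886, -0.3292, 0.2348]
eef_rot: [0.998, 0.059, 0.002, 0.001]
ft_force: [0.8, 0.0, -1.9]
finger_gap: 0.217
gripper_force: 30.0
```

```bash
cat > ins.py <<'E'
from h import *
from workcell import telemetry,viewer
YAW=11.6;off=np.array([-.128,0,.014])   # tip rel TCP in gauge axes
M=np.array([.515,-.099,.125])
def gax(yaw,el): return R.from_euler('z',yaw,degrees=True)*R.from_euler('y',-el,degrees=True)
def tcp_for_tip(tip,yaw,el,off=off): return np.asarray(tip)-gax(yaw,el).apply(off)
def tip_now(off=off):
    s=telemetry.read_state();T=R.from_quat(s["eef_rot"]);x,y,z=T.as_matrix().T
    return np.array(s["tcp_pos"])+x*off[0]-z*off[2]   # s=-1: tool x = gauge x
ax=gax(YAW,35).apply([1,0,0])
E
python3 - <<'E'
from ins import *
for n in("scene","side"): np.savez(f"pics/{n}8.npz",**viewer.get_image(n))
for n in("scene","side"): print(n,proj(dict(np.load(f"pics/{n}8.npz")),tip_now()))
s=telemetry.read_state();print(np.round(s["tcp_pos"],4),s["finger_gap"],"tip",tip_now(), gframe(10,20,-1).as_matrix()[:,0],gax(10,20).apply([1,0,0]))
G=gframe(YAW,35,-1)
a=plan(s["tcp_pos"],G)
b=plan(tcp_for_tip(M+.045*ax,YAW,35),G,*a);print(b[0])
# tip by difference with first picture, side view
import cv2
for n,ref in(("side","side2"),("scene","scene2")):
    A=np.load(f"pics/{n}8.npz")["frame"].astype(int);B=np.load(f"pics/{ref}.npz")["frame"].astype(int)
    m=(np.abs(A-B).max(2)>30).astype(np.uint8);u,v=np.round(proj(dict(np.load(f"pics/{n}8.npz")),tip_now())).astype(int)
    w=m[v-12:v+13,u-20:u+25]; print(n,"window origin",u-20,v-12);print("\n".join("".join(".#"[k] for k in r) for r in w))
E
```

```text
scene [114.2600344  175.41649904]
side [250.80625719 317.12719809]
[ 0.4873 -0.3282  0.2319] 0.2178833123889961 tip [ 0.36021647 -0.34323428  0.24608758] [0.92541658 0.16317591 0.34202014] [0.92541658 0.16317591 0.34202014]
rot units [ 0.28  7.01 -0.94] | shift after rot [0. 0. 0.] | shift before rot [0. 0. 0.]
rot units [0. 0. 0.] | shift after rot [ 6.87 -8.76  5.74] | shift before rot [ 6.87 -8.76  5.74]
[ 0.6616849  -0.06888991  0.21276059]
side window origin 231 305
.............................................
.............................................
.............................................
.............................................
........................................#####
....................................#########
................................#############
........................#####################
......................#######################
......................##############.########
.....................###########.###..#######
.....................#######.###..#.......###
......................######..#..............
......................####
[... 1002 characters left out ...]
##########
#############################################
#############################################
#############################################
#############################################
#############################################
#############################################
#############################################
#############################################
#############################################
#############################################
#############################################
#############################################
#############################################
#############################################
#############################################
```

Emit:
drive_tool(steps=[{"x": 0, "y": 0, "z": 0, "rx": 0.04, "ry": 1, "rz": -0.134, "hand": 0}, {"x": 0, "y": 0, "z": 0, "rx": 0.04, "ry": 1, "rz": -0.134, "hand": 0}, {"x": 0, "y": 0, "z": 0, "rx": 0.04, "ry": 1, "rz": -0.134, "hand": 0}, {"x": 0, "y": 0, "z": 0, "rx": 0.04, "ry": 1, "rz": -0.134, "hand": 0}, {"x": 0, "y": 0, "z": 0, "rx": 0.04, "ry": 1, "rz": -0.134, "hand": 0}])

```text
time_s: 19.8
tcp_pos: [0.4869, -0.3278, 0.231]
eef_rot: [0.972, 0.086, 0.216, -0.023]
ft_force: [0.3, -0.1, -1.1]
finger_gap: 0.216
gripper_force: 30.0
```

Emit:
drive_tool(steps=[{"x": 0, "y": 0, "z": 0, "rx": 0.04, "ry": 1, "rz": -0.134, "hand": 0}, {"x": 0, "y": 0, "z": 0, "rx": 0.04, "ry": 1, "rz": -0.134, "hand": 0}, {"x": 0.82, "y": -0.87, "z": 0.57, "rx": 0, "ry": 0, "rz": 0, "hand": 0}, {"x": 0.82, "y": -0.87, "z": 0.57, "rx": 0, "ry": 0, "rz": 0, "hand": 0}, {"x": 0.82, "y": -0.87, "z": 0.57, "rx": 0, "ry": 0, "rz": 0, "hand": 0}])

```text
time_s: 20.42
tcp_pos: [0.5475, -0.2484, 0.2308]
eef_rot: [0.949, 0.096, 0.298, -0.031]
ft_force: [-0.2, -0.7, -0.4]
finger_gap: 0.217
gripper_force: 30.0
```

Emit:
drive_tool(steps=[{"x": 0.82, "y": -0.87, "z": 0.57, "rx": 0, "ry": 0, "rz": 0, "hand": 0}, {"x": 0.82, "y": -0.87, "z": 0.57, "rx": 0, "ry": 0, "rz": 0, "hand": 0}, {"x": 0.82, "y": -0.87, "z": 0.57, "rx": 0, "ry": 0, "rz": 0, "hand": 0}, {"x": 0.82, "y": -0.87, "z": 0.57, "rx": 0, "ry": 0, "rz": 0, "hand": 0}, {"x": 0.82, "y": -0.87, "z": 0.57, "rx": 0, "ry": 0, "rz": 0, "hand": 0}])

```text
time_s: 21.05
tcp_pos: [0.648, -0.1166, 0.2309]
eef_rot: [0.949, 0.096, 0.297, -0.031]
ft_force: [-0.1, -0.5, -0.9]
finger_gap: 0.214
gripper_force: 30.0
```

Emit:
drive_tool(steps=[{"x": 0.82, "y": -0.87, "z": 0.57, "rx": 0, "ry": 0, "rz": 0, "hand": 0}, {"x": 0.82, "y": -0.87, "z": 0.57, "rx": 0, "ry": 0, "rz": 0, "hand": 0}, {"x": 0, "y": 0, "z": 0, "rx": 0, "ry": 0, "rz": 0, "hand": 0}, {"x": 0, "y": 0, "z": 0, "rx": 0, "ry": 0, "rz": 0, "hand": 0}])

```text
time_s: 21.55
tcp_pos: [0.6878, -0.0653, 0.2317]
eef_rot: [0.949, 0.096, 0.298, -0.03]
ft_force: [-0.1, -0.1, -1.2]
finger_gap: 0.22
gripper_force: 30.0
```

```bash
sed -i 's/-.128,0,.014/-.127,0,.0145/' ins.py
python3 - <<'E'
from ins import *
s=telemetry.read_state();print(np.round(s["tcp_pos"],4),s["finger_gap"],"tip",tip_now())
G=gframe(YAW,35,-1)
plan(tcp_for_tip(M+.015*ax,YAW,35),G);plan(tcp_for_tip(M+.08*ax,YAW,35),G)
for n in("scene","side"):
    d=viewer.get_image(n);np.savez(f"pics/{n}9.npz",**d)
    A=d["frame"].astype(int);B=np.load(f"pics/{n}2.npz")["frame"].astype(int)
    m=(np.abs(A-B).max(2)>30).astype(np.uint8);p=proj(d,tip_now());u,v=np.round(p).astype(int)
    w=m[v-14:v+15,u-22:u+28]; print(n,"pred",p,"window origin",u-22,v-14);print("\n".join("".join(".#"[k] for k in r) for r in w))
    print("mouth px",proj(d,M))
E
```

```text
[ 0.6878 -0.0653  0.2317] 0.22041938468388753 tip [ 0.5775285  -0.08784469  0.17105445]
rot units [ 0.    0.03 -0.  ] | shift after rot [-2.54 -0.07  0.04] | shift before rot [-2.54 -0.07  0.05]
rot units [ 0.    0.03 -0.  ] | shift after rot [ 0.06 -0.07  0.04] | shift before rot [ 0.06 -0.07  0.04]
scene pred [275.33546462 258.69048124] window origin 253 245
..#########..########...................##########
############.########.........##........##########
############.#########.....######......###########
######################...#########...#############
######################.###########################
#####################.############################
#..####....#######################################
............###.######.##################..#######
..#...........########.################....#######
...............######...#############.......######
................######...###########........######
................##...##..############......#######
.....................##...###########......#######
....................###...############.....#######
.................##...#
[... 1654 characters left out ...]

..................................................
..................................................
..................................................
..................................................
..................................................
..................................................
..................................................
..................................................
..................................................
..................................................
..................................................
..................................................
..................................................
mouth px [325.76967705 267.1747628 ]
```

Emit:
drive_tool(steps=[{"x": -0.85, "y": -0.02, "z": 0.02, "rx": 0, "ry": 0, "rz": 0, "hand": 0}, {"x": -0.85, "y": -0.02, "z": 0.01, "rx": 0, "ry": 0, "rz": 0, "hand": 0}, {"x": -0.85, "y": -0.02, "z": 0.01, "rx": 0, "ry": 0, "rz": 0, "hand": 0}, {"x": 0, "y": 0, "z": 0, "rx": 0, "ry": 0, "rz": 0, "hand": 0}])

```text
time_s: 22.15
tcp_pos: [0.636, -0.0749, 0.1948]
eef_rot: [0.949, 0.095, 0.298, -0.03]
ft_force: [-0.5, 0.3, -1.0]
finger_gap: 0.218
gripper_force: 30.0
```

Run:
```python
from ins import *
G=gframe(YAW,35,-1)
plan(tcp_for_tip(M,YAW,35),G)
for n in("scene","side"):
    d=viewer.get_image(n);np.savez(f"pics/{n}10.npz",**d)
    p=proj(d,tip_now());print(n,"pred",p,"mouth",proj(d,M))
plan(tcp_for_tip(M,YAW,35),G)
d=np.load("pics/scene10.npz")["frame"].mean(2).astype(int);print("scene gray 250..284, rows 236..262")
for y in range(234,264,2): print(y," ".join("%3d"%k for k in d[y,246:290:2]))
```

```text
rot units [ 0.01  0.03 -0.03] | shift after rot [-0.56 -0.03  0.04] | shift before rot [-0.56 -0.03  0.04]
scene pred [265.29977993 248.31602494] mouth [263.32274098 246.12769937]
side pred [332.2143627  261.94927043] mouth [325.76967705 267.1747628 ]
rot units [ 0.03 -0.02 -0.01] | shift after rot [-0.69 -0.05  0.05] | shift before rot [-0.69 -0.05  0.05]
scene gray 250..284, rows 236..262
234  48  51  50  44  50  46  73 111 128 123 126 121  91 116 119 119 116 104  63  78  94  87
236  49  44  44  55  35  27  70 129 124 118  80  29  30  43 103 108  69  85  98  88  80  71
238  46  59  69  73  37  22  21 118  58  32  38  37  45  46  63  91 102  90  81  64  43  46
240  80  90  71  77  50  27  31  24  33  39  47  47  52  45  83  88  75  95 107  38  47  56
242  82  89  74  72  78  42  28  59  76  48  45  46  47  50  44  91 113 111 112  63  44  54
244  72  90  75  69  71  63  49  88  95  45  46  49  48  43  45  79 115 114 118  92  46  40
246  54  91  88  70  70  92  94  94  93  59  47  50  47  43  44  68 122 121 123  18  37  44
248  41  82  66  87 100  92  80  76  58  71  47  43  49  52  85 124 120 122 124  73  22  32
250  85  96 100  90  83  86 148 142  64  50  44  54  80  86  87 122 124 121 120 100  22  20
252  96  86  73  64  72  68 103 141 139  86  62  43  72  87  88  84 121 120 121 125  11  22
254  69  63  70  68  70  70  68  65  68  64  64  41  53  87  87  76  91 118 120 121  61  24
256  93  70  73  71  72  69  63  71  68  66  67  55  39  85  87  88  44 123 129 126 104  17
258  90  66  72  69  70  71  68  68  70  68  72  64  43  63  88  86  62 120 137 115 137  12
260  96  67  68  65  70  71  68  68  70  67  68  71  47  40  88  84  83  61  99 102 120  71
262  94  66  70  71  72  70  70  67  67  67  67  66  58  45  70  87  89  46  97  98 100  94
```

Emit:
drive_tool(steps=[{"x": -0.3, "y": -0.03, "z": 0.03, "rx": 0, "ry": 0, "rz": 0, "hand": 0}, {"x": -0.3, "y": 0, "z": 0, "rx": 0, "ry": 0, "rz": 0, "hand": 0}, {"x": -0.2, "y": 0, "z": 0, "rx": 0, "ry": 0, "rz": 0, "hand": 0}, {"x": 0, "y": 0, "z": 0, "rx": 0, "ry": 0, "rz": 0, "hand": 0}])

```text
time_s: 22.75
tcp_pos: [0.6217, -0.0765, 0.1836]
eef_rot: [0.949, 0.096, 0.299, -0.03]
ft_force: [-0.2, -0.2, -0.2]
finger_gap: 0.218
gripper_force: 30.0
```

Emit:
drive_tool(steps=[{"x": -0.2, "y": 0, "z": 0, "rx": 0, "ry": 0, "rz": 0, "hand": 0}, {"x": -0.2, "y": 0, "z": 0, "rx": 0, "ry": 0, "rz": 0, "hand": 0}, {"x": 0, "y": 0, "z": 0, "rx": 0, "ry": 0, "rz": 0, "hand": 0}])

```text
time_s: 23.12
tcp_pos: [0.6135, -0.0782, 0.1778]
eef_rot: [0.949, 0.096, 0.299, -0.03]
ft_force: [-0.5, 0.4, -2.4]
finger_gap: 0.216
gripper_force: 30.0
```

Run:
```python
from ins import *
for i in range(2): 
    plan(tcp_for_tip(M,YAW,35),gframe(YAW,35,-1));s=telemetry.read_state();print(np.round(gax(YAW,35).inv().apply(s["ft_force"]),1),np.round(s["wrist_torque"],2));viewer.get_image("side")
```

```text
rot units [ 0.01  0.01 -0.01] | shift after rot [ 0.57  0.02 -0.  ] | shift before rot [ 0.57  0.02 -0.  ]
[-1.7  0.5 -1.7] [-0.12  0.61 -0.01]
rot units [ 0.01  0.   -0.  ] | shift after rot [ 0.55  0.02 -0.  ] | shift before rot [ 0.55  0.02 -0.  ]
[-0.5  0.3 -0.8] [-0.13  0.59  0.04]
```

Emit:
drive_tool(steps=[{"x": -0.4, "y": 0, "z": 0, "rx": 0, "ry": 0, "rz": 0, "hand": 0}, {"x": -0.4, "y": 0, "z": 0, "rx": 0, "ry": 0, "rz": 0, "hand": 0}, {"x": -0.4, "y": 0, "z": 0, "rx": 0, "ry": 0, "rz": 0, "hand": 0}, {"x": 0, "y": 0, "z": 0, "rx": 0, "ry": 0, "rz": 0, "hand": 0}])

```text
time_s: 23.72
tcp_pos: [0.5896, -0.0831, 0.1607]
eef_rot: [0.949, 0.096, 0.299, -0.03]
ft_force: [0.2, -0.0, -0.8]
finger_gap: 0.218
gripper_force: 30.0
```

Emit:
drive_tool(steps=[{"x": -0.4, "y": 0, "z": 0, "rx": 0, "ry": 0, "rz": 0, "hand": 0}, {"x": -0.4, "y": 0, "z": 0, "rx": 0, "ry": 0, "rz": 0, "hand": 0}, {"x": -0.4, "y": 0, "z": 0, "rx": 0, "ry": 0, "rz": 0, "hand": 0}, {"x": 0, "y": 0, "z": 0, "rx": 0, "ry": 0, "rz": 0, "hand": 0}])

```text
time_s: 24.22
tcp_pos: [0.5659, -0.0881, 0.1438]
eef_rot: [0.949, 0.096, 0.299, -0.03]
ft_force: [-1.0, 0.3, -1.0]
finger_gap: 0.218
gripper_force: 30.0
```

Run:
```python
from ins import *
for i in range(2): 
    plan(tcp_for_tip(M-.085*ax,YAW,35),gframe(YAW,35,-1));s=telemetry.read_state();print(np.round(gax(YAW,35).inv().apply(s["ft_force"]),1),np.round(s["wrist_torque"],2));viewer.get_image("side")
```

```text
rot units [ 0.01  0.   -0.01] | shift after rot [-0.46  0.02 -0.  ] | shift before rot [-0.46  0.02  0.  ]
[-1.3  0.5 -0.3] [-0.14  0.57  0.02]
rot units [ 0.02 -0.01 -0.  ] | shift after rot [-0.48  0.01  0.  ] | shift before rot [-0.48  0.01  0.  ]
[-0.1 -0.3 -1.6] [-0.12  0.55  0.02]
```

Emit:
drive_tool(steps=[{"x": -0.2, "y": 0, "z": 0, "rx": 0, "ry": 0, "rz": 0, "hand": 0}, {"x": -0.14, "y": 0, "z": 0, "rx": 0, "ry": 0, "rz": 0, "hand": 0}, {"x": 0, "y": 0, "z": 0, "rx": 0, "ry": 0, "rz": 0, "hand": 0}])

```text
time_s: 24.7
tcp_pos: [0.5588, -0.0894, 0.1386]
eef_rot: [0.949, 0.096, 0.299, -0.03]
ft_force: [0.4, -0.3, -0.3]
finger_gap: 0.216
gripper_force: 30.0
```

Emit:
drive_tool(steps=[{"x": -0.05, "y": 0, "z": 0, "rx": 0, "ry": 0, "rz": 0, "hand": 0}, {"x": 0, "y": 0, "z": 0, "rx": 0, "ry": 0, "rz": 0, "hand": 0}])

```text
time_s: 24.95
tcp_pos: [0.5581, -0.0897, 0.1382]
eef_rot: [0.949, 0.096, 0.299, -0.03]
ft_force: [-0.3, 0.0, -1.3]
finger_gap: 0.217
gripper_force: 30.0
```

Emit:
drive_tool(steps=[{"x": -0.05, "y": 0, "z": 0, "rx": 0, "ry": 0, "rz": 0, "hand": 0}, {"x": 0, "y": 0, "z": 0, "rx": 0, "ry": 0, "rz": 0, "hand": 0}])

```text
time_s: 25.2
tcp_pos: [0.5576, -0.0899, 0.1379]
eef_rot: [0.949, 0.096, 0.3, -0.03]
ft_force: [1.5, 1.4, -0.2]
finger_gap: 0.218
gripper_force: 30.0
```

Emit:
drive_tool(steps=[{"x": -0.05, "y": 0, "z": 0, "rx": 0, "ry": 0, "rz": 0, "hand": 0}, {"x": 0, "y": 0, "z": 0, "rx": 0, "ry": 0, "rz": 0, "hand": 0}])

```text
time_s: 25.45
tcp_pos: [0.5576, -0.09, 0.138]
eef_rot: [0.948, 0.096, 0.301, -0.03]
ft_force: [6.4, 2.9, 0.4]
finger_gap: 0.223
gripper_force: 30.0
```

Emit:
drive_tool(steps=[{"x": -0.05, "y": 0, "z": 0, "rx": 0, "ry": 0, "rz": 0, "hand": 0}, {"x": 0, "y": 0, "z": 0, "rx": 0, "ry": 0, "rz": 0, "hand": 0}])

```text
time_s: 25.7
tcp_pos: [0.5575, -0.0901, 0.1382]
eef_rot: [0.948, 0.096, 0.301, -0.03]
ft_force: [7.8, 5.8, 1.7]
finger_gap: 0.219
gripper_force: 30.0
```

Motion has stopped at the expected depth and the axial force is rising, so the collar is home. I'll draw it out.

Emit:
drive_tool(steps=[{"x": 0.2, "y": 0, "z": 0, "rx": 0, "ry": 0, "rz": 0, "hand": 0}, {"x": 0.4, "y": 0, "z": 0, "rx": 0, "ry": 0, "rz": 0, "hand": 0}, {"x": 0.5, "y": 0, "z": 0, "rx": 0, "ry": 0, "rz": 0, "hand": 0}, {"x": 0.5, "y": 0, "z": 0, "rx": 0, "ry": 0, "rz": 0, "hand": 0}, {"x": 0.5, "y": 0, "z": 0, "rx": 0, "ry": 0, "rz": 0, "hand": 0}])

```text
time_s: 26.32
tcp_pos: [0.5969, -0.0816, 0.1657]
eef_rot: [0.949, 0.096, 0.298, -0.03]
ft_force: [-0.3, -0.7, -0.5]
finger_gap: 0.214
gripper_force: 30.0
```

Emit:
drive_tool(steps=[{"x": 0.5, "y": 0, "z": 0, "rx": 0, "ry": 0, "rz": 0, "hand": 0}, {"x": 0.6, "y": 0, "z": 0, "rx": 0, "ry": 0, "rz": 0, "hand": 0}, {"x": 0.7, "y": 0, "z": 0, "rx": 0, "ry": 0, "rz": 0, "hand": 0}, {"x": 0.8, "y": 0, "z": 0, "rx": 0, "ry": 0, "rz": 0, "hand": 0}, {"x": 0.8, "y": 0, "z": 0, "rx": 0, "ry": 0, "rz": 0, "hand": 0}])

```text
time_s: 26.95
tcp_pos: [0.6652, -0.0677, 0.2143]
eef_rot: [0.949, 0.096, 0.298, -0.03]
ft_force: [0.5, -0.5, -1.9]
finger_gap: 0.216
gripper_force: 30.0
```

Emit:
drive_tool(steps=[{"x": 0.7, "y": 0, "z": 0, "rx": 0, "ry": 0, "rz": 0, "hand": 0}, {"x": 0, "y": 0, "z": 0, "rx": 0, "ry": 0, "rz": 0, "hand": 0}])

```text
time_s: 27.2
tcp_pos: [0.68, -0.0648, 0.2251]
eef_rot: [0.949, 0.097, 0.299, -0.03]
ft_force: [-0.6, 0.1, -2.4]
finger_gap: 0.22
gripper_force: 30.0
```

Run:
```python
from ins import *
import cv2
s=telemetry.read_state();print(s["time_s"],np.round(s["tcp_pos"],4),"tip",tip_now())
d=viewer.get_image("side");np.savez("pics/side11.npz",**d)
A=d["frame"].astype(int);B=np.load("pics/side2.npz")["frame"].astype(int)
m=(np.abs(A-B).max(2)>30).astype(np.uint8);p=proj(d,tip_now());u,v=np.round(p).astype(int)
w=m[v-8:v+10,u-15:u+20]; print("pred",p,"origin",u-15,v-8);print("\n".join("".join(".#"[k] for k in r) for r in w))
# final: tip 35 mm horizontally out of the open-face middle
F=np.array([.499,.085]);u6=np.array([np.cos(np.radians(6.5)),np.sin(np.radians(6.5))]);c,sn=np.cos(np.radians(20)),np.sin(np.radians(20))
mid=np.r_[F+u6*(.024-.06*sn+.01*c),.06*c+.01*sn];print("face mid",mid)
tip=mid+np.r_[u6*.037,.006]
for yaw in(15,20):
  G=gframe(yaw,0,-1);print(yaw,"tcp",tcp_for_tip(tip,yaw,0),"end",tip+gax(yaw,0).apply([.193,0,0]))
yaw=18;G=gframe(yaw,0,-1)
a=plan(s["tcp_pos"],G); hi=tcp_for_tip(tip+gax(yaw,0).apply([.05,0,.07]),yaw,0)
b=plan(hi,G,*a);e=plan(tcp_for_tip(tip,yaw,0),G,*b)
```

```text
27.2 [ 0.68   -0.0648  0.2251] tip [ 0.56997587 -0.08746518  0.16412705]
pred [351.11462243 246.36506699] origin 336 238
.......................########....
......................#######......
....................########.......
...................########........
..................########.........
..................#######..........
................########...........
................######.............
................#####..............
...................................
...................................
...................................
...................................
...................................
...................................
...................................
...................................
...................................
face mid [0.51179295 0.08645757 0.05980176]
15 tcp [0.67122769 0.12351611 0.05130176] end [0.73497879 0.14059817 0.06580176]
20 tcp [0.66789607 0.13408265 0.05130176] end [0.72991579 0.15665598 0.06580176]
rot units [ 0.4  -6.98 -1.24] | shift after rot [ 0.04  0.02 -0.04] | shift before rot [ 0.06  0.01 -0.01]
rot units [0. 0. 0.] | shift after rot [ 4.   -7.54  4.15] | shift before rot [ 4.   -7.54  4.15]
rot units [0. 0. 0.] | shift after rot [-2.  -0.   2.8] | shift before rot [-2.  -0.   2.8]
```

Emit:
drive_tool(steps=[{"x": 0, "y": 0, "z": 0, "rx": 0.057, "ry": -0.997, "rz": -0.177, "hand": 0}, {"x": 0, "y": 0, "z": 0, "rx": 0.057, "ry": -0.997, "rz": -0.177, "hand": 0}, {"x": 0, "y": 0, "z": 0, "rx": 0.057, "ry": -0.997, "rz": -0.177, "hand": 0}, {"x": 0, "y": 0, "z": 0, "rx": 0.057, "ry": -0.997, "rz": -0.177, "hand": 0}, {"x": 0, "y": 0, "z": 0, "rx": 0.057, "ry": -0.997, "rz": -0.177, "hand": 0}])

```text
time_s: 27.88
tcp_pos: [0.6782, -0.0651, 0.224]
eef_rot: [0.986, 0.14, 0.085, -0.009]
ft_force: [0.3, -0.1, -1.0]
finger_gap: 0.219
gripper_force: 30.0
```

Emit:
drive_tool(steps=[{"x": 0, "y": 0, "z": 0, "rx": 0.057, "ry": -0.997, "rz": -0.177, "hand": 0}, {"x": 0, "y": 0, "z": 0, "rx": 0.057, "ry": -0.997, "rz": -0.177, "hand": 0}, {"x": 0.5, "y": -0.94, "z": 0.52, "rx": 0, "ry": 0, "rz": 0, "hand": 0}, {"x": 0.5, "y": -0.94, "z": 0.52, "rx": 0, "ry": 0, "rz": 0, "hand": 0}, {"x": 0.5, "y": -0.94, "z": 0.52, "rx": 0, "ry": 0, "rz": 0, "hand": 0}])

```text
time_s: 28.5
tcp_pos: [0.6924, 0.0142, 0.1843]
eef_rot: [0.988, 0.156, -0.001, -0.0]
ft_force: [-0.5, 0.0, -0.6]
finger_gap: 0.214
gripper_force: 30.0
```

Emit:
drive_tool(steps=[{"x": 0.5, "y": -0.94, "z": 0.52, "rx": 0, "ry": 0, "rz": 0, "hand": 0}, {"x": 0.5, "y": -0.94, "z": 0.52, "rx": 0, "ry": 0, "rz": 0, "hand": 0}, {"x": 0.5, "y": -0.94, "z": 0.52, "rx": 0, "ry": 0, "rz": 0, "hand": 0}, {"x": 0.5, "y": -0.94, "z": 0.52, "rx": 0, "ry": 0, "rz": 0, "hand": 0}, {"x": 0.5, "y": -0.94, "z": 0.52, "rx": 0, "ry": 0, "rz": 0, "hand": 0}])

```text
time_s: 29.12
tcp_pos: [0.7169, 0.1467, 0.1201]
eef_rot: [0.988, 0.156, 0.001, -0.0]
ft_force: [-0.4, 1.1, -2.2]
finger_gap: 0.217
gripper_force: 30.0
```

Emit:
drive_tool(steps=[{"x": 0, "y": 0, "z": 0, "rx": 0, "ry": 0, "rz": 0, "hand": 0}, {"x": 0, "y": 0, "z": 0, "rx": 0, "ry": 0, "rz": 0, "hand": 0}])

```text
time_s: 29.38
tcp_pos: [0.7169, 0.1449, 0.1211]
eef_rot: [0.988, 0.156, 0.001, 0.0]
ft_force: [-0.5, -0.6, -1.1]
finger_gap: 0.219
gripper_force: 30.0
```

```bash
cat >> ins.py <<'E'
F=np.array([.499,.085]);u6=np.array([np.cos(np.radians(6.5)),np.sin(np.radians(6.5))]);c,sn=np.cos(np.radians(20)),np.sin(np.radians(20))
mid=np.r_[F+u6*(.024-.06*sn+.01*c),.06*c+.01*sn]
tip=mid+np.r_[u6*.037,.006]
E
python3 - <<'E'
from ins import *
s=telemetry.read_state();print(np.round(s["tcp_pos"],4),"tip",tip_now(),"goal",tip)
plan(tcp_for_tip(tip,18,0),gframe(18,0,-1))
def dump(n,ref,p,r=12):
    d=viewer.get_image(n);A=d["frame"].astype(int);B=np.load(f"pics/{ref}.npz")["frame"].astype(int)
    m=(np.abs(A-B).max(2)>30).astype(np.uint8);q=proj(d,p);u,v=np.round(q).astype(int)
    print(n,"pred",q,"origin",u-15,v-r);print("\n".join("".join(".#"[k] for k in z) for z in m[v-r:v+r,u-15:u+25]))
dump("side","side8",tip_now());dump("scene","scene8",tip_now())
E
```

```text
[0.7169 0.1449 0.1211] tip [0.59606915 0.10568222 0.13539902] goal [0.54855511 0.09064609 0.06580176]
rot units [ 0.01 -0.01 -0.  ] | shift after rot [-1.99 -0.02  2.79] | shift before rot [-2.   -0.02  2.79]
side pred [343.78720359 208.25459158] origin 329 196
########################################
########################################
########################################
########################################
########################################
########################################
########.###############################
########........########################
#########################........#######
####################............########
#################..............#########
################...............#########
###############.........######.#########
##################.###########....######
##############################.....#####
##############################....######
###############################.########
####################################...#
##################################....##
##################################......
##################
[... 483 characters left out ...]
...
........................................
........................................
........................................
........................................
...............##.......................
..............####......................
..............#####.....................
..............#######...................
..............#######...................
...............#######..................
................#######.................
.................######.................
.................#######................
..................#######...............
...................#######..............
....................#######.............
.....................#######............
```

Emit:
drive_tool(steps=[{"x": -0.4, "y": 0, "z": 0.7, "rx": 0, "ry": 0, "rz": 0, "hand": 0}, {"x": -0.4, "y": 0, "z": 0.7, "rx": 0, "ry": 0, "rz": 0, "hand": 0}, {"x": -0.4, "y": 0, "z": 0.7, "rx": 0, "ry": 0, "rz": 0, "hand": 0}, {"x": -0.4, "y": 0, "z": 0.6, "rx": 0, "ry": 0, "rz": 0, "hand": 0}, {"x": -0.3, "y": 0, "z": 0.1, "rx": 0, "ry": 0, "rz": 0, "hand": 0}])

```text
time_s: 30.1
tcp_pos: [0.6708, 0.1292, 0.0505]
eef_rot: [0.988, 0.156, -0.0, 0.0]
ft_force: [0.0, -0.2, -0.8]
finger_gap: 0.22
gripper_force: 30.0
```

Emit:
drive_tool(steps=[{"x": -0.1, "y": -0.02, "z": 0, "rx": 0, "ry": 0, "rz": 0, "hand": 0}, {"x": 0, "y": 0, "z": 0, "rx": 0, "ry": 0, "rz": 0, "hand": 0}, {"x": 0, "y": 0, "z": 0, "rx": 0, "ry": 0, "rz": 0, "hand": 0}, {"x": 0, "y": 0, "z": 0, "rx": 0, "ry": 0, "rz": 0, "hand": 0}])

```text
time_s: 30.6
tcp_pos: [0.6694, 0.1301, 0.0513]
eef_rot: [0.988, 0.156, 0.001, -0.0]
ft_force: [0.2, -0.4, 0.5]
finger_gap: 0.218
gripper_force: 30.0
```

Run:
```python
from ins import *
import cv2
s=telemetry.read_state();print(np.round(s["tcp_pos"],4),"tip",tip_now(),"goal",tip,"vel",np.abs(s["joint_vel"]).max())
plan(tcp_for_tip(tip,18,0),gframe(18,0,-1))
d=viewer.get_image("scene");A=d["frame"].astype(int);B=np.load("pics/scene9.npz")["frame"].astype(int)
m=np.abs(A-B).max(2)>30;q=proj(d,tip_now());u,v=np.round(q).astype(int)
print("pred",q,"origin",u-15,v-12);print("\n".join("".join(".#"[int(k)] for k in z) for z in m[v-12:v+12,u-15:u+25]))
# tablet unmoved? compare with its picture in scene9 (after placing) along the lower-left corner; bystanders vs start
C=np.load("pics/scene0.npz")["frame"].astype(int)
for n,(x0,y0,x1,y1),ref in[("tablet left",(300,200,345,280),B),("tin",(352,318,392,362),C),("awl",(205,340,262,425),C),("blank",(420,288,482,340),C)]: print(n,(np.abs(A-ref).max(2)[y0:y1,x0:x1]>40).mean())
```

```text
[0.6694 0.1301 0.0513] tip [0.54861913 0.09091537 0.06553151] goal [0.54855511 0.09064609 0.06580176] vel 0.0038423620055005416
rot units [ 0.   -0.02 -0.  ] | shift after rot [-0.01  0.01 -0.  ] | shift before rot [-0.01  0.01 -0.  ]
pred [357.05819    253.22023872] origin 342 241
........................................
........................................
........................................
........................................
........................................
........................................
........................................
........................................
........................................
........................................
........................................
........................................
..............###.......................
.............#####......................
..............######....................
..............#######...................
..............########..................
...............#######..................
................#######.................
.................######.................
..................######................
...................######...............
...................#######..............
....................#######.............
tablet left 0.4538888888888889
tin 0.0005681818181818182
awl 0.0
blank 0.0024813895781637717
```

Run:
```python
from ins import *
A=viewer.get_image("scene")["frame"].astype(int)
for r in("scene8","s5"):
    D=np.abs(A-np.load(f"pics/{r}.npz")["frame"].astype(int)).max(2)>40
    print(r,"tablet",D[215:275,312:350].mean(),"foot",D[255:276,318:345].mean())
```

```text
scene8 tablet 0.0 foot 0.0
s5 tablet 0.09298245614035087 foot 0.0
```

The tablet hasn't moved since it was placed, the other objects are untouched, and the arm is still. I'll hand in.

```bash
python3 -c "
from workcell import ticket
print(ticket.finish_job())"
```

```text
the job is handed in; nothing more can be done
None
```

I handed the job in at about 31 s of the 72 s allowed: the tablet leans on the block at about 20°, the gauge went into the tube until the collar stopped and was drawn fully out, and it is now held level with its tip about 37 mm in front of the tablet's open face; the result of the judging is not known to me.

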